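# Gauge a glass-press plunger through graded rings and sort it

### The arm

A 6-joint arm with a two-finger parallel gripper is mounted at the origin on the work surface. World frame = base frame: x ahead of the robot, y to its left, z up, the work surface at z = 0. Lengths are in m, angles in rad, forces in N, time in s.
With the tool pointing down it reaches from about 0.4 to 0.825 m from the base axis. Payload 7 kg.
Tool frame: the origin (TCP) lies at the centre of the arm's flange, where the gripper is bolted on; the fingertips stand 178 mm ahead of it and the grasp point (between the pads) lies 159 mm ahead of it; x points along the fingers, z is the direction in which the jaws open and shut, and the axes are right-handed (so a half turn about x gives the same grasp; the last joint's range is limited). The gripper opens to 88 mm and grips with 3 to 60 N. Pads are 19 mm wide; open, the fingers measure 130 mm over their backs; the gripper's body (78 mm by 193 mm) begins 47 mm behind the grasp point.
Start: joints at [0.288, 0.359, 0.012, 0, -1.224, -0.288], TCP at [0.675, -0, 0.405] pointing down, gripper open.
Joint ranges: [-3.07, 3.07], [-1.43, 2.12], [-1.02, 1.25], [-3.03, 1.67], [-3.05, -0], [-3.03, 3.03]. Speed limits (rad/s): [2.39, 2.39, 3.01, 3.14, 3.14, 3.14].

### API

Orientations are given as [roll, pitch, yaw] about the fixed x, y, z axes, in that order (R = Rz(yaw) Ry(pitch) Rx(roll)).
In Python, from station import telemetry, optics, job_done, finder gives the robot as it stands.
- The arm moves only by the tool play_rows, never from a script. Its argument "steps" is a list of rows, each an object of numbers: "gripper": the opening, from 0 (shut) to 1 (fully open); "tx", "ty", "tz": the shift along the tool's x, y, z in units of 25 mm (1.0 is 25 mm); "ax", "ay", "az": the turn, a rotation vector about the tool's x, y, z in units of 6 degrees (1.0 is 6 degrees). In form: [{"gripper": .., "tx": .., "ty": .., "tz": .., "ax": .., "ay": .., "az": ..}, ...]. A call has 1 to 20 rows; each row shifts and turns the commanded pose from where the row before left it, along the tool's axes as they then stand; what a row does not reach is not made up. A row lasts 1/12 s, in which the tool goes at most 41.7 mm and 7.16 degrees, less where a joint would pass 70% of its speed; a pose out of reach is approached as far as the arm can. A call is refused whole if a number of a shift passes 1 or a number of a turn 1, either way. A call with a gripper value outside its range is refused whole. The fingers move at their own pace and stop on an object; "newtons" is the grip in N (left out, the last holds). Time passes only in rows, so rows that do not move let the fingers close. It gives the time, the measured TCP pose, the force and the opening at its end, in the units of the state.
- telemetry.get_state(): the state, without advancing time (a new reading comes with each control period).
- optics.grab_frame(name): name is "scene" or "side" or "wrist"; returns the picture (480x640x3 uint8, red, green, blue); there is no depth.
- optics.calibration(name): a dict with "fx", "fy", "cx", "cy" (pixels), "k1" (the pictures are not rectified: a ray, as slopes to the right and down, at radius r is drawn at 1 + k1 r^2 times it, then the intrinsics apply), "T" (4x4, takes a point from camera to world coordinates); the wrist camera has in their place "mount" (4x4, takes a point from camera to tool coordinates, whose origin is the TCP and whose axes are the tool frame's). Camera axes: x right, y down, z forward; pixel columns grow to the right and rows downward; lengths in m; the calibration is good to about 2 mm. A picture is of the moment at which its call begins: read the wrist's pose just before it. calibration takes no time and is no camera call.
- job_done(): hands the job in, once; it reports no verdict.
Trained networks look in the newest picture that a camera, given by its name, has taken for a name from the list of things; names that differ only in an ending like _2 or _b are one class to them, and where a whole thing is asked for, a point or a joint stands for the part that bears it (a point fixed in the world has none). Each returns a list of dicts, best first, with "confidence" (0 to 1); they miss things now and then, are a little off and sometimes report something else, mostly with a low value. They report only what shows in the picture. A call takes as long as a camera call. They do not tell look-alikes from the thing itself.
- finder.look_for(query, camera): "extent" ([left, top, right, bottom] in pixels, round what is visible of it).
- finder.silhouettes(query, camera): "pixels" (480x640 bool, what is visible of it) and "extent" ([left, top, right, bottom] in pixels, round what is visible of it).
- finder.pinpoint(query, camera): "location" ([row, column] in pixels: a listed point, or the origin of a listed thing).
The state is a dict: "t": time; "q": joint angles; "qd": joint speeds; "joint_efforts": joint torques, N m; "eef_pos": TCP position; "ee_rot": TCP orientation; "force": force on the tool from outside, world axes, zero at the start; "moment": the same for the moment, N m; "width": finger opening in m.
Only numpy, scipy, OpenCV 4.12 (cv2) and the standard library are available. Lean on these libraries where they do the work, as an engineer would, in place of code of your own. Each camera call takes 0.05 s, during which the arm holds its last target.

### The job

Take the plunger that stands on the black rubber pad by its orange grip and lower it, gently and upright, through the rings of the ring gauge from the top, feeling past rings that only drag on it, until one is too small and stops it; let it bear lightly on that ring for a moment, never forcing it. Then draw it out and set it down gently, standing upright, in the tray of the same colour as the ring that stopped it, and let go. Leave the two other plungers, the jar and the paddle where they are.

Things in the scene. Friction and masses are not known exactly. Their poses are not given: they have to be found in the camera images.
- pad: round black rubber pad, 84 mm across, 6 mm thick, fixed; origin at the centre of its underside. The plunger to be gauged stands on its middle
- plunger_a: one of three look-alike steel glass-press plungers, 150 mm tall, 0.24 to 0.36 kg, loose, upright; origin: centre of its flat underside, z up. Round head below, a cone from 13 to 26 mm height narrowing to a round shank of 14 mm diameter, and on top, from 118 to 150 mm height, a square orange rubber grip 24 x 24 mm (sides along x and y)
- plunger_b: one of three look-alike steel glass-press plungers, 150 mm tall, 0.24 to 0.36 kg, loose, upright; origin: centre of its flat underside, z up. Round head below, a cone from 13 to 26 mm height narrowing to a round shank of 14 mm diameter, and on top, from 118 to 150 mm height, a square orange rubber grip 24 x 24 mm (sides along x and y)
- plunger_c: one of three look-alike steel glass-press plungers, 150 mm tall, 0.24 to 0.36 kg, loose, upright; origin: centre of its flat underside, z up. Round head below, a cone from 13 to 26 mm height narrowing to a round shank of 14 mm diameter, and on top, from 118 to 150 mm height, a square orange rubber grip 24 x 24 mm (sides along x and y)
- plunger_a_tip (a point): centre of the underside of that plunger's head. The head is round: a tapered nose, 6 mm smaller across at the underside, full width from 6 to 13 mm height; the three heads measure 27, 34 and 41 mm, hard to tell by eye, and which is which is not marked
- plunger_b_tip (a point): centre of the underside of that plunger's head. The head is round: a tapered nose, 6 mm smaller across at the underside, full width from 6 to 13 mm height; the three heads measure 27, 34 and 41 mm, hard to tell by eye, and which is which is not marked
- plunger_c_tip (a point): centre of the underside of that plunger's head. The head is round: a tapered nose, 6 mm smaller across at the underside, full width from 6 to 13 mm height; the three heads measure 27, 34 and 41 mm, hard to tell by eye, and which is which is not marked
- gauge: fixed ring gauge: round base 132 mm across; three 7 mm posts 33 mm from its axis, bolt heads to 134 mm height; four level rings, from the top grey, blue, yellow, red; origin on the axis at table height, z up. A head 4 mm or more smaller than a bore slips through, nosing the ring aside with 3 to 7 N of drag; the first bore 3 mm smaller than the head stops it dead, up to 4 mm in. Over 40 N on the gauge is forcing
- ring_entry_top (a point): grey entry ring: bore 45 mm, 86 mm across, 8 mm thick. The point is on the gauge's axis at the height of the ring's upper face (130 mm above the table). The ring floats: it stands up to 3 mm off the axis to any side, slides aside under a sideways push of about 2 N and stays where it is left. Every head passes it
- ring_blue_top (a point): blue ring: bore 38 mm, 98 mm across, 8 mm thick. The point is on the gauge's axis at the height of the ring's upper face (98 mm above the table). The ring floats: it stands up to 3 mm off the axis to any side, slides aside under a sideways push of about 2 N and stays where it is left
- ring_yellow_top (a point): yellow ring: bore 31 mm, 112 mm across, 8 mm thick. The point is on the gauge's axis at the height of the ring's upper face (66 mm above the table). The ring floats: it stands up to 3 mm off the axis to any side, slides aside under a sideways push of about 2 N and stays where it is left
- ring_red_top (a point): red ring: bore 24 mm, 124 mm across, 8 mm thick. The point is on the gauge's axis at the height of the ring's upper face (34 mm above the table). The ring floats: it stands up to 3 mm off the axis to any side, slides aside under a sideways push of about 2 N and stays where it is left
- tray_blue: fixed blue plastic tray, 80 x 80 mm outside, walls 4 mm thick and 14 mm high, inner floor 4 mm above its origin (centre of its underside, z up); on a plywood sheet 4 mm thick on the table; the order of the trays varies
- tray_yellow: fixed yellow plastic tray, 80 x 80 mm outside, walls 4 mm thick and 14 mm high, inner floor 4 mm above its origin (centre of its underside, z up); on a plywood sheet 4 mm thick on the table; the order of the trays varies
- tray_red: fixed red plastic tray, 80 x 80 mm outside, walls 4 mm thick and 14 mm high, inner floor 4 mm above its origin (centre of its underside, z up); on a plywood sheet 4 mm thick on the table; the order of the trays varies
- jar: glass jar of green colour with a yellow lid, 70 mm across, 100 mm tall, loose, origin at the centre of its underside; leave alone
- paddle: flat wooden paddle with a dark handle, 260 mm long, lying loose on the table, origin under its middle; leave alone
Not all that is in view belongs to the job. Of the things shaped like the pad, the black one is meant.

How it is judged:
On the way:
1. the plunger from the pad is upright inside the gauge and bears on the ring that stops it (over 2 N, for 0.3 s) (((horizontal distance between each of plunger_b, plunger_c and pad above 0.06 m and distance of each of plunger_b, plunger_c from where it was at the start of the episode below 0.03 m and contact force between plunger_a and gauge above 2 N and z of plunger_a_tip in the frame of ring_blue_top between -0.006 and 0.003 m and horizontal distance between plunger_a_tip and ring_blue_top below 0.01 m and angle between plunger_a's own z axis and vertical below 0.12 rad) or (horizontal distance between each of plunger_a, plunger_c and pad above 0.06 m and distance of each of plunger_a, plunger_c from where it was at the start of the episode below 0.03 m and contact force between plunger_b and gauge above 2 N and z of plunger_b_tip in the frame of ring_yellow_top between -0.006 and 0.003 m and horizontal distance between plunger_b_tip and ring_yellow_top below 0.01 m and angle between plunger_b's own z axis and vertical below 0.12 rad) or (horizontal distance between each of plunger_a, plunger_b and pad above 0.06 m and distance of each of plunger_a, plunger_b from where it was at the start of the episode below 0.03 m and contact force between plunger_c and gauge above 2 N and z of plunger_c_tip in the frame of ring_red_top between -0.006 and 0.003 m and horizontal distance between plunger_c_tip and ring_red_top below 0.01 m and angle between plunger_c's own z axis and vertical below 0.12 rad))), for 0.3 s.
At the end, for the whole second after the job is handed in: the plunger from the pad stands upright (within 0.1 rad), at rest and released, on the floor of the tray coloured like the ring that stopped it, within 30 mm of the tray's centre; the two other plungers stand where they were (30 mm) (((horizontal distance between each of plunger_b, plunger_c and pad above 0.06 m and distance of each of plunger_b, plunger_c from where it was at the start of the episode below 0.03 m and horizontal distance between plunger_a_tip and tray_blue below 0.03 m and z of plunger_a_tip in the frame of tray_blue between 0.001 and 0.007 m and angle between plunger_a's own z axis and vertical below 0.1 rad and linear speed of plunger_a below 0.02 m/s) or (horizontal distance between each of plunger_a, plunger_c and pad above 0.06 m and distance of each of plunger_a, plunger_c from where it was at the start of the episode below 0.03 m and horizontal distance between plunger_b_tip and tray_yellow below 0.03 m and z of plunger_b_tip in the frame of tray_yellow between 0.001 and 0.007 m and angle between plunger_b's own z axis and vertical below 0.1 rad and linear speed of plunger_b below 0.02 m/s) or (horizontal distance between each of plunger_a, plunger_b and pad above 0.06 m and distance of each of plunger_a, plunger_b from where it was at the start of the episode below 0.03 m and horizontal distance between plunger_c_tip and tray_red below 0.03 m and z of plunger_c_tip in the frame of tray_red between 0.001 and 0.007 m and angle between plunger_c's own z axis and vertical below 0.1 rad and linear speed of plunger_c below 0.02 m/s)) and angle between each of plunger_a, plunger_b, plunger_c's own z axis and vertical below 0.1 rad); the robot touches nothing.
It fails at once if plunger forced in the gauge (over 40 N) (contact force between any of plunger_a, plunger_b, plunger_c and gauge above 40 N).
It fails at once if plunger banged or dropped into a tray (over 40 N) (contact force between any of plunger_a, plunger_b, plunger_c and tray_blue above 40 N or contact force between any of plunger_a, plunger_b, plunger_c and tray_yellow above 40 N or contact force between any of plunger_a, plunger_b, plunger_c and tray_red above 40 N).
It fails at once if jar or paddle moved more than 20 mm (distance of any of jar, paddle from where it was at the start of the episode above 0.02 m).
It fails at once if one of the other plungers moved as well (distance of each of plunger_a, plunger_b from where it was at the start of the episode above 0.03 m or distance of each of plunger_a, plunger_c from where it was at the start of the episode above 0.03 m or distance of each of plunger_b, plunger_c from where it was at the start of the episode above 0.03 m).
It also fails if it takes over 72 s, if anything falls off the work surface, if the arm or the gripper's body presses on something with over 40 N, if the wrist force passes 120 N, or if a joint passes its speed limit or range.

## Working session

There is one attempt and no reset: what is moved stays moved. The work goes in short steps, Python scripts to look and compute and a tool call to move; the robot and the scene stay as the last step left them, time stands still between calls to the robot, and variables do not carry over. Pictures are saved under pics/ and viewed, and the job is handed in when it is done.

Besides the shell and the picture viewer there is one more tool, called after "Request:" as a command line: name --argument value ..., lists and objects as JSON in quotes. play_rows: Moves the arm, as the interface text tells. Its arguments: {"type":"object","properties":{"steps":{"type":"array"},"newtons":{"type":"number"}},"required":["steps"]}

```bash
mkdir -p pics; ls; python3 - <<'E'
from station import telemetry, optics, finder
import cv2,json
print(telemetry.get_state())
for n in ("scene","side","wrist"):
    im=optics.grab_frame(n); cv2.imwrite(f"pics/{n}0.png",im[:,:,::-1])
    c=optics.calibration(n); print(n,c)
E
```

```text
pics
{'t': 0.0, 'q': array([ 2.88125059e-01,  3.59440810e-01,  1.10524741e-02, -3.80116862e-04,
       -1.22413972e+00, -2.88125861e-01]), 'qd': array([-1.15788317e-03, -3.31811093e-04,  2.15853071e-04,  2.48407210e-05,
       -5.51058112e-04, -6.21989041e-04]), 'joint_efforts': array([-8.00930356e-04, -5.82726967e+01,  2.93058443e+01,  6.99745238e+00,
        6.93249181e-03, -2.06530804e-04]), 'eef_pos': array([6.74801582e-01, 2.06371938e-05, 4.03679386e-01]), 'ee_rot': array([ 0.08466817,  1.56902811, -3.05705474]), 'force': array([-0.32935211,  0.32890512, -0.26888919]), 'moment': array([-0.01674554, -0.02935901,  0.0019167 ]), 'width': 0.0877669792559818}
scene {'fx': 464.85480845705763, 'fy': 464.85480845705763, 'cx': 325.38682213353644, 'cy': 251.89733131756944, 'k1': 0.02080065199269698, 'T': array([[-4.89766404e-03,  6.13779135e-01, -7.89462594e-01,
         1.47321402e+00],
       [ 9.99964727e-01,  8.39292219e-03,  3.21622885e-04,
        -6.73018870e-02],
       [ 6.82330354e-03, -7.89433172e-01, -6.13798591e-01,
         8.01660473e-01],
       [ 0.00000000e+00,  0.000000
[... 226 characters left out ...]
,  0.03118446,  0.52920335],
       [-0.0308622 , -0.52151267,  0.85268521, -1.06246615],
       [ 0.00930503, -0.85320452, -0.5214935 ,  0.72956895],
       [ 0.        ,  0.        ,  0.        ,  1.        ]])}
wrist {'fx': 345.7664417998547, 'fy': 345.7664417998547, 'cx': 318.92512814639474, 'cy': 242.0655843711391, 'k1': -0.05220084308494412, 'mount': array([[ 9.80703543e-05, -2.96707175e-01,  9.54968503e-01,
         1.89061553e-02],
       [ 6.35765076e-04, -9.54968296e-01, -2.96707176e-01,
         8.20353166e-02],
       [ 9.99999793e-01,  6.36233801e-04,  9.49819808e-05,
         8.74698891e-04],
       [ 0.00000000e+00,  0.00000000e+00,  0.00000000e+00,
         1.00000000e+00]])}
```

View pics/scene0.png

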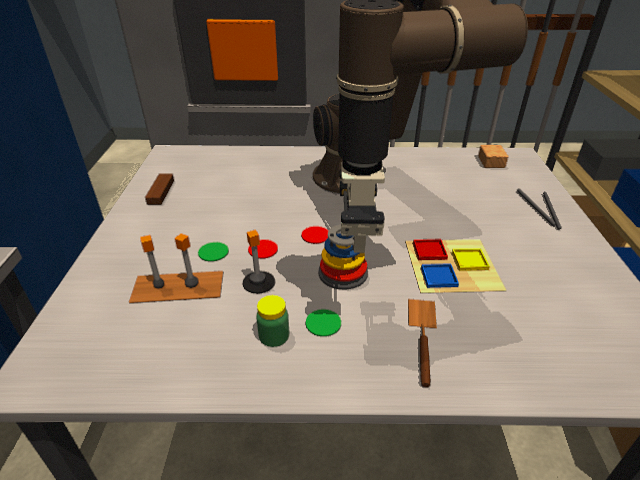

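View pics/side0.png

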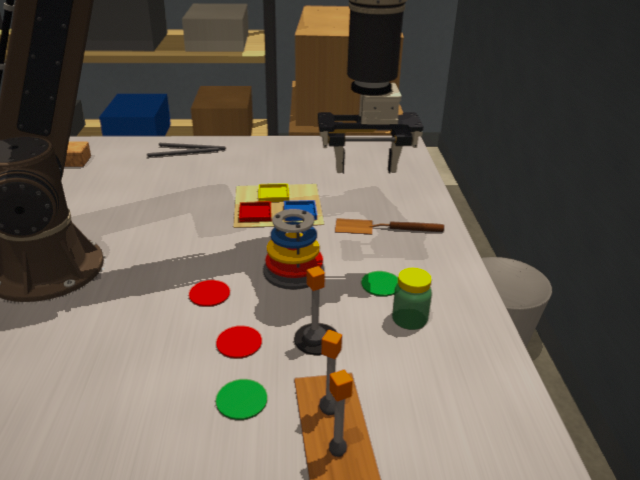

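View pics/wrist0.png

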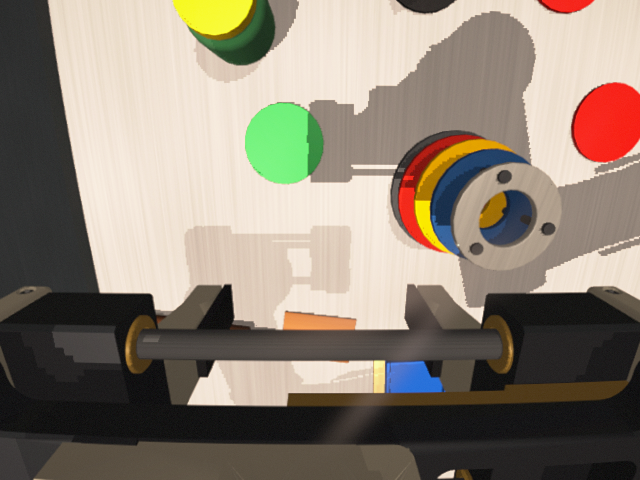

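```bash
cat > h.py <<'E'
import numpy as np, cv2
from scipy.spatial.transform import Rotation as R
from station import telemetry, optics, finder
def toolT(s=None):
    s=s or telemetry.get_state()
    T=np.eye(4); T[:3,:3]=R.from_euler('xyz',s['ee_rot']).as_matrix(); T[:3,3]=s['eef_pos']; return T
def camT(n,s=None):
    c=optics.calibration(n)
    return c, (c['T'] if 'T' in c else toolT(s)@c['mount'])
def ray(n,u,v,s=None):
    c,T=camT(n,s); d=np.array([(u-c['cx'])/c['fx'],(v-c['cy'])/c['fy']])
    x=d.copy()
    for _ in range(20): x=d/(1+c['k1']*(x@x))
    r=T[:3,:3]@np.array([x[0],x[1],1]); return T[:3,3],r/np.linalg.norm(r)
def onplane(n,u,v,z,s=None):
    o,r=ray(n,u,v,s); return o+r*(z-o[2])/r[2]
def proj(n,P,s=None):
    c,T=camT(n,s); p=T[:3,:3].T@(np.asarray(P,float)-T[:3,3]); x=p[:2]/p[2]; x=x*(1+c['k1']*(x@x))
    return np.array([c['fx']*x[0]+c['cx'],c['fy']*x[1]+c['cy']])
def tri(rs):
    A=np.zeros((3,3));b=np.zeros(3)
    for o,r in rs:
        M=np.eye(3)-np.outer(r,r);A+=M;b+=M@o
    return np.linalg.solve(A,b)
E
python3 - <<'E'
from h import *
print(toolT().round(3))
for n in ("scene","side","wrist"):
    optics.grab_frame(n)
    for q in ("pad","plunger_a","plunger_a_tip","gauge","ring_entry_top","tray_blue","tray_yellow","tray_red","jar"):
        for d in finder.pinpoint(q,n):
            r,c=d['location']; print(n,q,round(d['confidence'],2),(round(c,1),round(r,1)), onplane(n,c,r,{'pad':0,'plunger_a':.006,'plunger_a_tip':.006,'ring_entry_top':.13}.get(q,.004 if 'tray' in q else 0)).round(4))
print(telemetry.get_state()['t'])
E
```

```text
[[-0.001 -0.    -1.     0.675]
 [-0.    -1.     0.     0.   ]
 [-1.     0.     0.001  0.404]
 [ 0.     0.     0.     1.   ]]
scene pad 0.94 (214.0, 253.6) [ 0.4541 -0.3771  0.    ]
scene pad 0.79 (322.3, 320.5) [ 0.706  -0.0729 -0.    ]
scene pad 0.72 (261.4, 251.1) [ 0.4409 -0.2467  0.    ]
scene pad 0.72 (313.5, 235.0) [ 0.3615 -0.1023  0.    ]
scene pad 0.68 (259.2, 283.7) [ 0.578  -0.2368  0.    ]
scene plunger_a 0.88 (161.5, 282.8) [ 0.5841 -0.4847  0.006 ]
scene plunger_a 0.78 (189.3, 284.6) [ 0.5902 -0.4126  0.006 ]
scene plunger_a 0.71 (259.0, 279.2) [ 0.5673 -0.2381  0.006 ]
scene plunger_a_tip 0.71 (256.0, 279.1) [ 0.567  -0.2459  0.006 ]
scene gauge 0.72 (343.1, 275.3) [ 0.5421 -0.0196  0.    ]
scene ring_entry_top 0.89 (341.4, 235.4) [ 0.5425 -0.0278  0.13  ]
scene tray_blue 0.65 (159.2, 284.1) [ 0.5869 -0.4902  0.004 ]
scene tray_blue 0.64 (440.7, 274.9) [0.5417 0.2371 0.004 ]
scene tray_yellow 0.82 (466.3, 259.0) [0.4738 0.3202 0.004 ]
scene tray_red 0.76 (432.9, 250.5) [0.4367 0.2352 0.004 ]
scene jar 0.56 (272.6, 339.7) [ 0.7665 -0.1844  0.    ]
side pad 0.95 (209.3, 
[... 731 characters left out ...]
de tray_yellow 0.89 (273.9, 193.0) [0.4803 0.3373 0.004 ]
side tray_red 0.65 (252.9, 212.3) [0.4302 0.2332 0.004 ]
side jar 0.93 (405.7, 315.8) [ 0.7469 -0.174   0.    ]
side jar 0.34 (292.7, 233.0) [0.5294 0.1383 0.    ]
wrist pad 0.66 (446.0, 192.6) [ 0.5308 -0.0207  0.    ]
wrist pad 0.62 (607.0, 121.5) [ 0.3571 -0.1014 -0.    ]
wrist pad 0.62 (283.2, 143.7) [ 0.7126 -0.0732  0.    ]
wrist gauge 0.71 (444.5, 192.1) [ 0.5326 -0.0213  0.    ]
wrist ring_entry_top 0.8 (507.8, 217.7) [ 0.5286 -0.0223  0.13  ]
wrist tray_blue 0.67 (413.5, 378.5) [0.5475 0.2274 0.004 ]
wrist tray_blue 0.32 (486.6, 211.7) [4.829e-01 2.000e-04 4.000e-03]
wrist jar 0.76 (243.6, 26.1) [ 0.7494 -0.188   0.    ]
1.65
```

Request:
play_rows --steps '[{"gripper":1,"tz":0.97,"ty":0.14},{"gripper":1,"tz":0.97,"ty":0.14},{"gripper":1,"tz":0.97,"ty":0.14},{"gripper":1,"tz":0.97,"ty":0.14},{"gripper":1,"tz":0.97,"ty":0.14},{"gripper":1,"tz":0.97,"ty":0.14},{"gripper":1},{"gripper":1},{"gripper":1}]'

```text
invalid input
```

```bash
python3 - <<'E'
from h import *
s=telemetry.get_state(); print(s['t'],s['eef_pos'],s['ee_rot'],s['force'])
im=optics.grab_frame("wrist"); cv2.imwrite("pics/w1.png",im[:,:,::-1])
for q in ("gauge","ring_entry_top","ring_blue_top"):
    for d in finder.pinpoint(q,"wrist"):
        r,c=d['location']; print(q,round(d['confidence'],2),(round(c,1),round(r,1)), onplane("wrist",c,r,{'ring_entry_top':.13,"ring_blue_top":.098}.get(q,0)).round(4))
E
```

```text
1.65 [ 6.74961753e-01 -3.36306581e-05  4.04646226e-01] [ 0.06464135  1.57072375 -3.07700495] [ 0.09823089 -0.58470767 -0.59627487]
gauge 0.83 (445.8, 192.8) [ 0.531  -0.0204  0.    ]
```

View pics/w1.png

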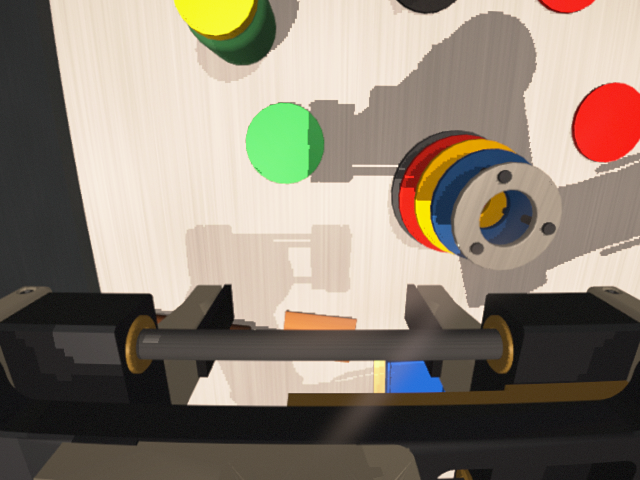

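Request:
play_rows --steps '[{"gripper":1,"tx":0,"ty":0.14,"tz":0.97,"ax":0,"ay":0,"az":0},{"gripper":1,"tx":0,"ty":0.14,"tz":0.97,"ax":0,"ay":0,"az":0},{"gripper":1,"tx":0,"ty":0.14,"tz":0.97,"ax":0,"ay":0,"az":0},{"gripper":1,"tx":0,"ty":0.14,"tz":0.97,"ax":0,"ay":0,"az":0},{"gripper":1,"tx":0,"ty":0.14,"tz":0.97,"ax":0,"ay":0,"az":0},{"gripper":1,"tx":0,"ty":0.14,"tz":0.97,"ax":0,"ay":0,"az":0},{"gripper":1,"tx":0,"ty":0,"tz":0,"ax":0,"ay":0,"az":0},{"gripper":1,"tx":0,"ty":0,"tz":0,"ax":0,"ay":0,"az":0}]'

```text
t: 2.52
eef_pos: [0.5286, -0.0212, 0.4056]
ee_rot: [-2.858, 1.569, 0.284]
force: [0.4, -0.3, 0.7]
width: 0.0871
```

```bash
cat > look.py <<'E'
from h import *
import sys
s=telemetry.get_state(); print(s['t'],s['eef_pos'],s['ee_rot'],s['force']); print(toolT(s).round(4))
im=optics.grab_frame("wrist"); cv2.imwrite(f"pics/{sys.argv[1]}.png",im[:,:,::-1])
Z={'ring_entry_top':.13,"ring_blue_top":.098,'plunger_a':.006,'tray_blue':.004,'tray_yellow':.004,'tray_red':.004}
for q in sys.argv[2:]:
    for d in finder.pinpoint(q,"wrist"):
        r,c=d['location']; print(q,round(d['confidence'],2),(round(c,1),round(r,1)), onplane("wrist",c,r,Z.get(q,0)).round(4))
E
python3 look.py w2 gauge ring_entry_top
```

```text
2.5167 [ 0.5286221  -0.02122301  0.40562606] [-2.8577331   1.56898455  0.28414042] [ 0.36873378 -0.28466965  0.70240618]
[[ 1.700e-03  3.000e-04 -1.000e+00  5.286e-01]
 [ 5.000e-04 -1.000e+00 -3.000e-04 -2.120e-02]
 [-1.000e+00 -5.000e-04 -1.700e-03  4.056e-01]
 [ 0.000e+00  0.000e+00  0.000e+00  1.000e+00]]
gauge 0.98 (319.8, 210.5) [ 0.5285 -0.0205  0.    ]
ring_entry_top 0.68 (317.9, 241.0) [ 0.5302 -0.0242  0.13  ]
```

View pics/w2.png

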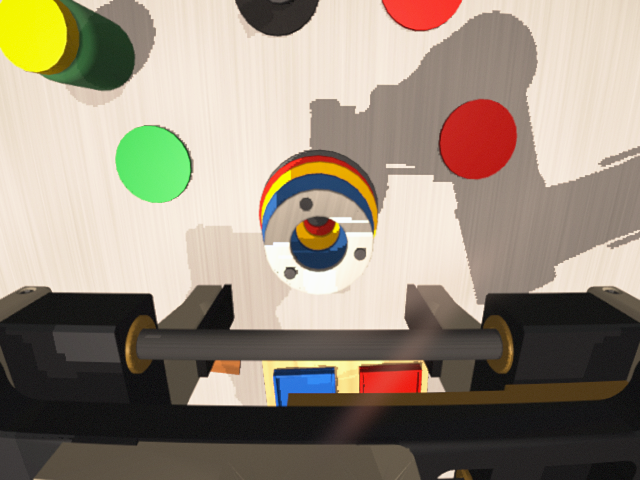

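```bash
python3 - <<'E'
import cv2
im=cv2.imread("pics/w2.png")[130:310,240:400]
cv2.imwrite("pics/w2z.png",cv2.resize(im,None,fx=3.3,fy=3.3,interpolation=cv2.INTER_NEAREST))
import numpy as np
g=cv2.cvtColor(im,cv2.COLOR_BGR2GRAY)
m=((g<110)&(im.max(2).astype(int)-im.min(2)<25)).astype(np.uint8)
n,l,st,ce=cv2.connectedComponentsWithStats(m)
for i in range(1,n):
    if st[i,4]>25: print(st[i],ce[i]+[240,130])
E
```

```text
[ 47  19  91  58 487] [337.4661191  162.98973306]
[37 59 76 19 80] [313.2625 193.85  ]
[ 60  68  13  13 130] [305.70769231 203.82307692]
[ 68  86  20  10 139] [317.58273381 220.25179856]
[ 50 108  57  33 162] [316.20987654 261.60493827]
[115 118  11  12 100] [359.76 253.19]
[ 45 137  12  12  87] [290.35632184 272.26436782]
```

View pics/w2z.png

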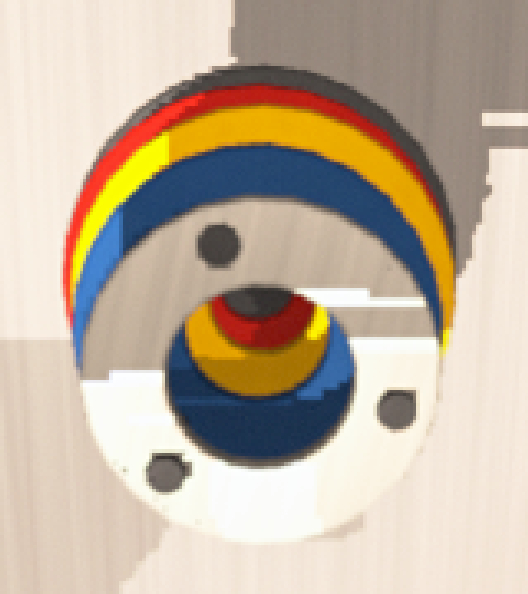

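```bash
python3 - <<'E'
from h import *
s=telemetry.get_state()
P=np.array([onplane("wrist",u,v,.134,s) for u,v in [(305.7,203.8),(359.8,253.2),(290.4,272.3)]])[:,:2]
print(P.round(4)); 
# circumcentre
A=2*(P[1:]-P[0]); b=(P[1:]**2).sum(1)-(P[0]**2).sum(); c=np.linalg.solve(A,b); print("axis",c,np.linalg.norm(P-c,axis=1), "mean",P.mean(0))
print("hole",onplane("wrist",318.8,243.9,.13,s),"outer",onplane("wrist",318.5,242,.13,s))
E
```

```text
[[ 5.392e-01 -5.420e-02]
 [ 4.979e-01 -1.570e-02]
 [ 5.518e-01  3.000e-04]]
axis [ 0.5293933  -0.02324789] [0.03243813 0.03243813 0.03243813] mean [ 0.5295916  -0.02319276]
hole [ 0.52948082 -0.0218807   0.13      ] outer [ 0.52971427 -0.02342485  0.13      ]
```

Request:
play_rows --steps '[{"gripper":1,"tx":0,"ty":0.98,"tz":-0.17,"ax":0,"ay":0,"az":0},{"gripper":1,"tx":0,"ty":0.98,"tz":-0.17,"ax":0,"ay":0,"az":0},{"gripper":1,"tx":0,"ty":0.98,"tz":-0.17,"ax":0,"ay":0,"az":0},{"gripper":1,"tx":0,"ty":0.98,"tz":-0.17,"ax":0,"ay":0,"az":0},{"gripper":1,"tx":0,"ty":0.98,"tz":-0.17,"ax":0,"ay":0,"az":0},{"gripper":1,"tx":0,"ty":0.98,"tz":-0.17,"ax":0,"ay":0,"az":0},{"gripper":1,"tx":0,"ty":0.98,"tz":-0.17,"ax":0,"ay":0,"az":0},{"gripper":1,"tx":0,"ty":0.98,"tz":-0.17,"ax":0,"ay":0,"az":0},{"gripper":1,"tx":0,"ty":0.98,"tz":-0.17,"ax":0,"ay":0,"az":0},{"gripper":1,"tx":0,"ty":0,"tz":0,"ax":0,"ay":0,"az":0},{"gripper":1,"tx":0,"ty":0,"tz":0,"ax":0,"ay":0,"az":0}]'

```text
t: 3.58
eef_pos: [0.5685, -0.2429, 0.4033]
ee_rot: [-0.096, 1.569, 3.043]
force: [-0.3, 1.4, -0.6]
width: 0.0878
```

```bash
python3 look.py w3 plunger_a pad; python3 - <<'E'
from h import *
im=cv2.imread("pics/w3.png")
h=cv2.cvtColor(im,cv2.COLOR_BGR2HSV); m=cv2.inRange(h,(5,150,80),(18,255,255))
n,l,st,ce=cv2.connectedComponentsWithStats(m)
for i in range(1,n):
    if st[i,4]>100: print(st[i],ce[i], onplane("wrist",*ce[i],.156))
cv2.imwrite("pics/w3z.png",cv2.resize(im[130:330,220:420],None,fx=3,fy=3,interpolation=cv2.INTER_NEAREST))
E
```

```text
3.5833 [ 0.56845963 -0.2428716   0.40332823] [-0.09628367  1.56893959  3.0430035 ] [-0.25711084  1.38715732 -0.58708981]
[[-1.800e-03 -2.300e-03 -1.000e+00  5.685e-01]
 [ 2.000e-04 -1.000e+00  2.300e-03 -2.429e-01]
 [-1.000e+00 -2.000e-04  1.800e-03  4.033e-01]
 [ 0.000e+00  0.000e+00  0.000e+00  1.000e+00]]
plunger_a 0.85 (322.2, 211.6) [ 0.5631 -0.2413  0.006 ]
plunger_a 0.28 (299.8, 44.5) [ 0.5858 -0.4104  0.006 ]
plunger_a 0.2 (318.8, 211.3) [ 0.5669 -0.2417  0.006 ]
pad 0.9 (316.2, 210.7) [ 0.57   -0.2406  0.    ]
pad 0.85 (482.7, 316.1) [ 0.3587 -0.105   0.    ]
pad 0.78 (441.8, 205.9) [ 0.427  -0.2465  0.    ]
pad 0.56 (439.8, 78.4) [ 0.442  -0.3807  0.    ]
[  244     0   112   129 11089] [301.49057625  63.25574894] [ 0.57762674 -0.36525386  0.156     ]
[ 300  225   42   50 1306] [319.86753446 248.72205207] [ 0.56629675 -0.24693552  0.156     ]
[125 317  20  56 392] [132.4005102  344.02806122] [ 0.71276006 -0.16819111  0.156     ]
[498 318  16  55 271] [506.99630996 347.54243542] [ 0.4190551  -0.16509363  0.156     ]
[288 365 110  41 893] [333.65733483 393.58342665] [ 0.55485194 -0.1226779   0.156     ]
[ 382  382  227   23 2191] [497.26289366 394.85166591] [ 0.4188453  -0.11913797  0.156     ]
```

View pics/w3.png

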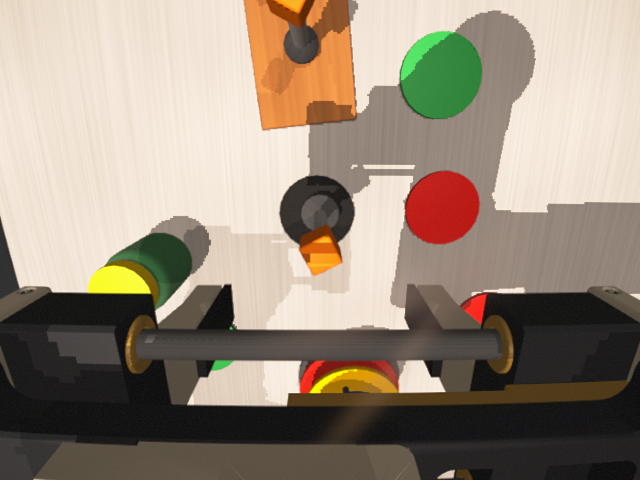

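View pics/w3z.png

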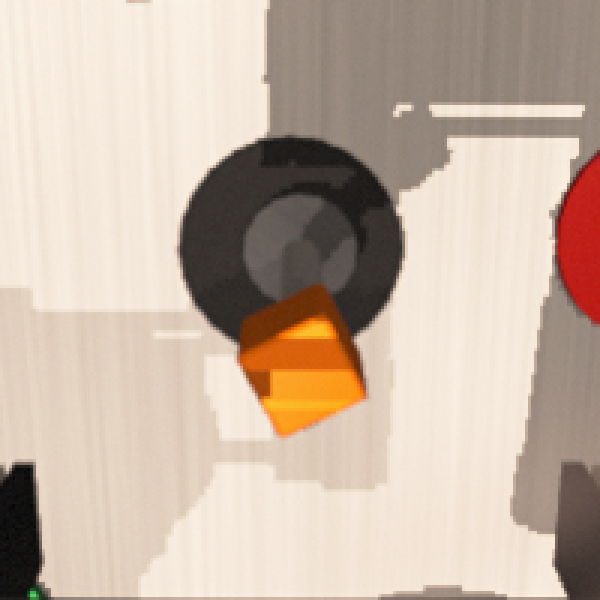

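```bash
python3 - <<'E'
from h import *
s=telemetry.get_state()
px=np.array([(300,250),(328.3,236),(342,262.3),(314.7,275.7)])-[0,0]
P=np.array([onplane("wrist",u,v,.156,s) for u,v in px])[:,:2]
print(P.round(4),P.mean(0))
for i in range(4):
    d=P[(i+1)%4]-P[i]; print(np.linalg.norm(d), np.degrees(np.arctan2(d[1],d[0])))
im=cv2.imread("pics/w3.png")
# tool axes
print(toolT(s)[:3,1:3])
# pad ellipse centre
print("pad", onplane("wrist",220+291.5/3,130+248/3,.006,s))
print("headc", onplane("wrist",220+300/3,130+ (193+308)/6,.017,s))
l=onplane("wrist",220+243/3,130+250/3,.015,s);r=onplane("wrist",220+357/3,130+250/3,.015,s);print("head w",np.linalg.norm(l-r))
E
```

```text
[[ 0.5802 -0.246 ]
 [ 0.5605 -0.2562]
 [ 0.5506 -0.2368]
 [ 0.57   -0.2266]] [ 0.56531543 -0.24139159]
0.02219827652537879 -152.5992472570868
0.021747693734477293 116.99723465433648
0.02189962110345932 27.927276697055337
0.02194888818369726 -62.21703095837274
[[ 2.76222468e-04 -9.99999732e-01]
 [-9.99999942e-01 -2.76357583e-04]
 [-1.99287362e-04  6.78283254e-04]]
pad [ 0.5688304  -0.23963813  0.006     ]
headc [ 0.56569983 -0.24113533  0.017     ]
head w 0.04156815681858822
```

Request:
play_rows --steps '[{"gripper":1,"tx":0,"ty":-0.06,"tz":0.12,"ax":0,"ay":0,"az":0},{"gripper":1,"tx":0,"ty":0,"tz":0,"ax":-0.92,"ay":0,"az":0},{"gripper":1,"tx":0,"ty":0,"tz":0,"ax":-0.92,"ay":0,"az":0},{"gripper":1,"tx":0,"ty":0,"tz":0,"ax":-0.92,"ay":0,"az":0},{"gripper":1,"tx":0,"ty":0,"tz":0,"ax":-0.92,"ay":0,"az":0},{"gripper":1,"tx":0,"ty":0,"tz":0,"ax":-0.92,"ay":0,"az":0},{"gripper":1,"tx":0.5,"ty":0,"tz":0,"ax":0,"ay":0,"az":0},{"gripper":1,"tx":0.5,"ty":0,"tz":0,"ax":0,"ay":0,"az":0},{"gripper":1,"tx":0,"ty":0,"tz":0,"ax":0,"ay":0,"az":0},{"gripper":1,"tx":0,"ty":0,"tz":0,"ax":0,"ay":0,"az":0}]'

```text
t: 4.57
eef_pos: [0.5646, -0.2393, 0.3796]
ee_rot: [-0.491, 1.57, 3.133]
force: [0.4, -0.3, 0.1]
width: 0.0873
```

```bash
python3 look.py w4 pad;  python3 - <<'E'
from h import *
s=telemetry.get_state(); T=toolT(s)
im=cv2.imread("pics/w4.png")
print("tool axis at .156 / grasp",proj("wrist",(T@[.4-.02-.156+0,0,0,1])[:3],s))
cv2.imwrite("pics/w4z.png",cv2.resize(im[180:380,220:420],None,fx=3,fy=3,interpolation=cv2.INTER_NEAREST))
E
```

```text
4.5667 [ 0.56456783 -0.23929357  0.37964426] [-0.49096355  1.56987826  3.13339017] [ 0.41195069 -0.34508184  0.07931315]
[[-9.000e-04  4.642e-01 -8.857e-01  5.646e-01]
 [ 0.000e+00 -8.857e-01 -4.642e-01 -2.393e-01]
 [-1.000e+00 -4.000e-04  8.000e-04  3.796e-01]
 [ 0.000e+00  0.000e+00  0.000e+00  1.000e+00]]
pad 0.85 (410.6, 381.5) [ 0.3605 -0.1031  0.    ]
pad 0.84 (487.1, 147.2) [ 0.4443 -0.3835  0.    ]
pad 0.79 (429.9, 265.9) [ 0.426  -0.2463  0.    ]
pad 0.75 (316.3, 211.4) [ 0.568  -0.2422  0.    ]
pad 0.63 (136.8, 284.2) [ 0.7126 -0.07    0.    ]
tool axis at .156 / grasp [316.63278225 268.70098488]
```

View pics/w4z.png

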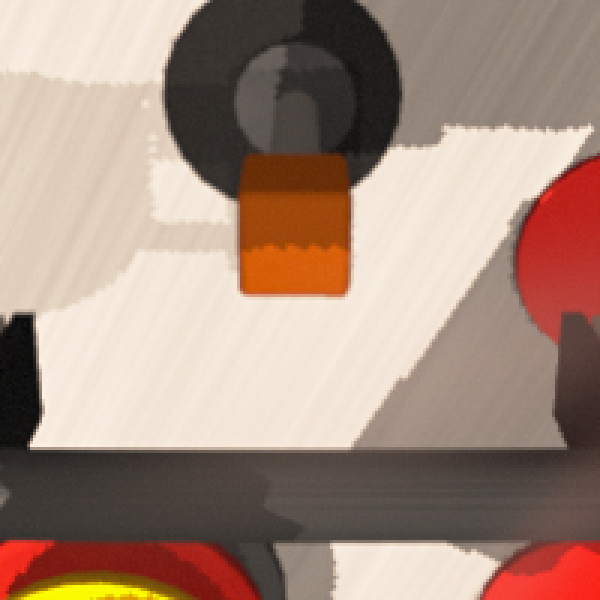

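```bash
python3 - <<'E'
from h import *
s=telemetry.get_state(); T=toolT(s); print(s['eef_pos'],T[:,0])
c=onplane("wrist",318,261.2,.156,s)
print(c, (np.linalg.inv(T)@np.append(c,1)))
for v in (192,295): print(onplane("wrist",318,180+v/3,.156,s))
for u in (238,350): print(onplane("wrist",220+u/3,261,.156,s))
print("pad",onplane("wrist",220+283/3,180+81/3,.006,s))
l=onplane("wrist",220+235/3,180+100/3,.015,s);r=onplane("wrist",220+357/3,180+100/3,.015,s);print("head w",np.linalg.norm(l-r))
# via scene/side too
for n in("scene","side"):
    optics.grab_frame(n)
    for d in finder.silhouettes("plunger_a",n):
        print(n,d['confidence'],d['extent'])
E
```

```text
[ 0.5649367  -0.23965567  0.38064011] [ 9.95755497e-04 -4.54801813e-04 -9.99999401e-01  0.00000000e+00]
[ 0.56664043 -0.24445793  0.156     ] [2.24643858e-01 4.85026633e-03 8.69680187e-04 1.00000000e+00]
[ 0.57194572 -0.25459088  0.156     ]
[ 0.56118302 -0.23403411  0.156     ]
[ 0.5771831  -0.23907528  0.156     ]
[ 0.55622231 -0.25007597  0.156     ]
pad [ 0.57256541 -0.24653991  0.006     ]
head w 0.04165157085031745
scene 0.96 [173.0, 236.8, 197.3, 287.5]
scene 0.68 [247.1, 228.2, 265.9, 284.4]
scene 0.61 [141.0, 233.8, 165.8, 286.8]
side 0.88 [332.2, 368.6, 353.1, 457.7]
side 0.64 [320.4, 328.5, 344.1, 414.9]
side 0.35 [258.0, 181.5, 287.7, 202.5]
```

Request:
play_rows --steps '[{"gripper":1,"tx":0.3,"ty":0.17,"tz":0,"ax":0,"ay":0,"az":0},{"gripper":1,"tx":0.7,"ty":0,"tz":0,"ax":0,"ay":0,"az":0},{"gripper":1,"tx":0.7,"ty":0,"tz":0,"ax":0,"ay":0,"az":0},{"gripper":1,"tx":0.5,"ty":0,"tz":0,"ax":0,"ay":0,"az":0},{"gripper":1,"tx":0.2,"ty":0,"tz":0,"ax":0,"ay":0,"az":0},{"gripper":1,"tx":0,"ty":0,"tz":0,"ax":0,"ay":0,"az":0},{"gripper":1,"tx":0,"ty":0,"tz":0,"ax":0,"ay":0,"az":0}]'

```text
t: 5.45
eef_pos: [0.5669, -0.244, 0.3198]
ee_rot: [0.58, 1.57, -2.08]
force: [0.1, -0.3, 0.1]
width: 0.0876
```

```bash
python3 look.py w5 ;  python3 - <<'E'
from h import *
s=telemetry.get_state(); T=toolT(s)
print("tool axis at .156",proj("wrist",(T@[s['eef_pos'][2]-.156,0,0,1])[:3],s))
for n in("scene","side"):
    im=optics.grab_frame(n); cv2.imwrite(f"pics/{n}5.png",im[:,:,::-1])
a=cv2.imread("pics/scene5.png")[180:310,190:350]; b=cv2.imread("pics/side5.png")[230:370,220:400]
cv2.imwrite("pics/c5.png",np.hstack([cv2.resize(a,(395,400)),cv2.resize(b,(395,400))]))
E
```

```text
5.45 [ 0.56694632 -0.24399952  0.31978103] [ 0.57952213  1.57045429 -2.08028021] [ 0.06293555 -0.25145106  0.1012649 ]
[[-2.000e-04  4.634e-01 -8.862e-01  5.669e-01]
 [-3.000e-04 -8.862e-01 -4.634e-01 -2.440e-01]
 [-1.000e+00  2.000e-04  3.000e-04  3.198e-01]
 [ 0.000e+00  0.000e+00  0.000e+00  1.000e+00]]
tool axis at .156 [315.86625295 315.41040994]
```

View pics/w5.png

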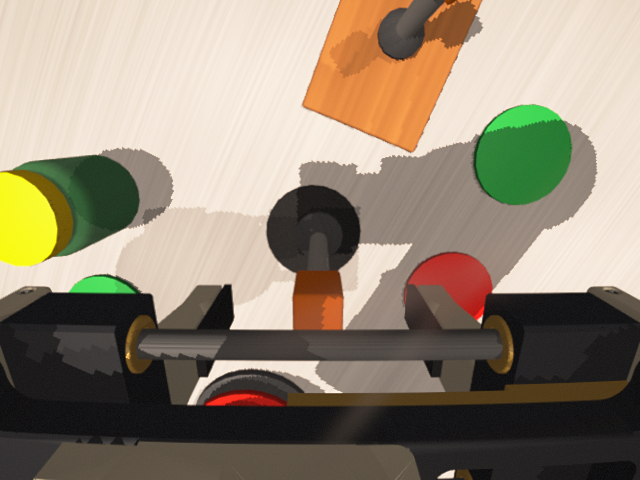

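View pics/c5.png

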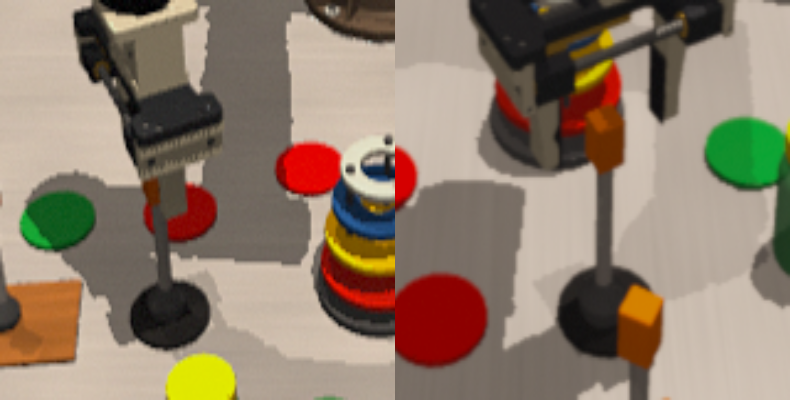

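Request:
play_rows --steps '[{"gripper":1,"tx":0.4,"ty":0,"tz":0,"ax":0,"ay":0,"az":0},{"gripper":1,"tx":0.39,"ty":0,"tz":0,"ax":0,"ay":0,"az":0},{"gripper":1,"tx":0,"ty":0,"tz":0,"ax":0,"ay":0,"az":0},{"gripper":0.2,"tx":0,"ty":0,"tz":0,"ax":0,"ay":0,"az":0},{"gripper":0.2,"tx":0,"ty":0,"tz":0,"ax":0,"ay":0,"az":0},{"gripper":0.2,"tx":0,"ty":0,"tz":0,"ax":0,"ay":0,"az":0},{"gripper":0.2,"tx":0,"ty":0,"tz":0,"ax":0,"ay":0,"az":0},{"gripper":0.2,"tx":0,"ty":0,"tz":0,"ax":0,"ay":0,"az":0},{"gripper":0.2,"tx":0,"ty":0,"tz":0,"ax":0,"ay":0,"az":0},{"gripper":0.2,"tx":0,"ty":0,"tz":0,"ax":0,"ay":0,"az":0},{"gripper":0.2,"tx":0,"ty":0,"tz":0,"ax":0,"ay":0,"az":0},{"gripper":0.2,"tx":0,"ty":0,"tz":0,"ax":0,"ay":0,"az":0}]' --newtons 40

```text
t: 6.6
eef_pos: [0.5667, -0.2438, 0.3]
ee_rot: [2.595, 1.571, -0.064]
force: [-0.1, -0.2, 0.3]
width: 0.0331
```

```bash
python3 look.py w6 
```

```text
6.6 [ 0.56669985 -0.24378711  0.29997006] [ 2.59541077  1.57070442 -0.06447601] [-0.05109132 -0.16100006  0.28195669]
[[ 1.000e-04  4.633e-01 -8.862e-01  5.667e-01]
 [-0.000e+00 -8.862e-01 -4.633e-01 -2.438e-01]
 [-1.000e+00  0.000e+00 -1.000e-04  3.000e-01]
 [ 0.000e+00  0.000e+00  0.000e+00  1.000e+00]]
```

View pics/w6.png

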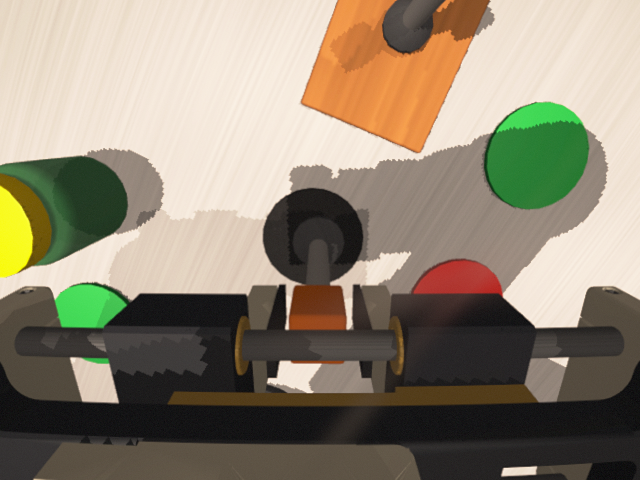

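Request:
play_rows --steps '[{"gripper":0,"tx":0,"ty":0,"tz":0,"ax":0,"ay":0,"az":0},{"gripper":0,"tx":0,"ty":0,"tz":0,"ax":0,"ay":0,"az":0},{"gripper":0,"tx":0,"ty":0,"tz":0,"ax":0,"ay":0,"az":0},{"gripper":0,"tx":0,"ty":0,"tz":0,"ax":0,"ay":0,"az":0},{"gripper":0,"tx":0,"ty":0,"tz":0,"ax":0,"ay":0,"az":0}]' --newtons 40

```text
t: 7.07
eef_pos: [0.5667, -0.2438, 0.2999]
ee_rot: [0.809, 1.571, -1.851]
force: [-0.1, 0.4, -0.7]
width: 0.0239
```

```bash
python3 look.py w7; python3 - <<'E'
from h import *
im=cv2.imread("pics/w7.png"); cv2.imwrite("pics/w7z.png",cv2.resize(im[170:400,200:440],None,fx=2.5,fy=2.5,interpolation=cv2.INTER_NEAREST))
s=telemetry.get_state(); T=toolT(s); z=s['eef_pos'][2]
for p in [(z-.156,.012,0),(z-.124,.012,0),(z-.156,.012,.012),(z-.156,.012,-.012)]: print(p,proj("wrist",(T@[*p,1])[:3],s))
E
```

```text
7.0667 [ 0.56669506 -0.24379612  0.29990924] [ 0.80932403  1.57079326 -1.85060529] [-0.14283588  0.36346454 -0.7249668 ]
[[-0.      0.4633 -0.8862  0.5667]
 [-0.     -0.8862 -0.4633 -0.2438]
 [-1.      0.      0.      0.2999]
 [ 0.      0.      0.      1.    ]]
(np.float64(0.14388436920760392), 0.012, 0) [315.3902722  314.20487152]
(np.float64(0.17588436920760392), 0.012, 0) [316.00492506 282.1314632 ]
(np.float64(0.14388436920760392), 0.012, 0.012) [344.9576426  314.19729041]
(np.float64(0.14388436920760392), 0.012, -0.012) [285.82899145 314.15696845]
```

View pics/w7z.png

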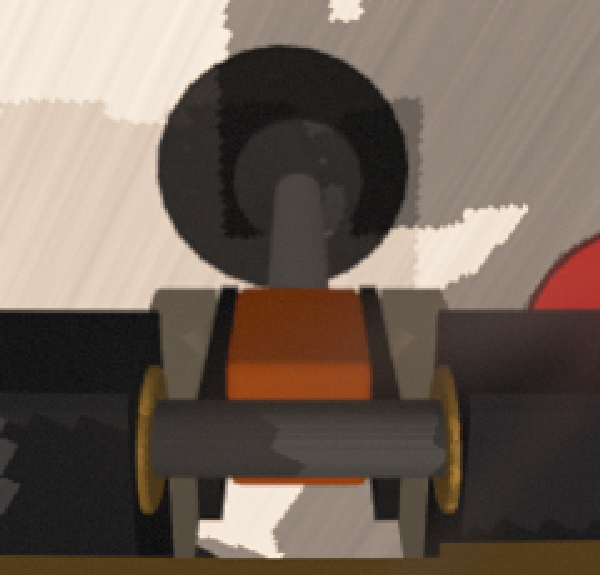

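```bash
python3 - <<'E'
from h import *
s=telemetry.get_state(); T=toolT(s); z=s['eef_pos'][2]
f=lambda *p: proj("wrist",(T@[*p,1])[:3],s).round(1)
print("axis .28",f(z-.019,0,0),f(z-.012,0,0))
for R_ in (.0135,.017,.0205): print(R_,"front",f(z-.012,R_,0),"sides",f(z-.016,0,R_),f(z-.016,0,-R_))
print("back top grip",f(z-.156,-.012,0),"shank bottom front",f(z-.032,.007,0))
print("pad front/sides (if centred)",f(z-.006,.042,0),f(z-.006,0,.042),f(z-.006,0,-.042))
E
```

```text
axis .28 [317.1 242.2] [317.1 239.6]
0.0135 front [317.1 223.5] sides [333.9 241.1] [300.3 241. ]
0.017 front [317.1 219.2] sides [338.3 241.1] [295.9 241. ]
0.0205 front [317.1 214.9] sides [342.7 241.1] [291.5 241. ]
back top grip [315.5 363.9] shank bottom front [317.  238.4]
pad front/sides (if centred) [317.1 186.8] [367.7 237.5] [266.6 237.5]
```

Request:
play_rows --steps '[{"gripper":0,"tx":-0.2,"ty":0,"tz":0,"ax":0,"ay":0,"az":0},{"gripper":0,"tx":-0.8,"ty":0,"tz":0,"ax":0,"ay":0,"az":0},{"gripper":0,"tx":-1,"ty":0,"tz":0,"ax":0,"ay":0,"az":0},{"gripper":0,"tx":-1,"ty":0,"tz":0,"ax":0,"ay":0,"az":0},{"gripper":0,"tx":-1,"ty":0,"tz":0,"ax":0,"ay":0,"az":0},{"gripper":0,"tx":-1,"ty":0,"tz":0,"ax":0,"ay":0,"az":0},{"gripper":0,"tx":-0.8,"ty":0,"tz":0,"ax":0,"ay":0,"az":0},{"gripper":0,"tx":-0.2,"ty":0,"tz":0,"ax":0,"ay":0,"az":0},{"gripper":0,"tx":0,"ty":0,"tz":0,"ax":0,"ay":0,"az":0},{"gripper":0,"tx":0,"ty":0,"tz":0,"ax":0,"ay":0,"az":0}]' --newtons 40

```text
t: 7.95
eef_pos: [0.5663, -0.2436, 0.4486]
ee_rot: [-1.129, 1.569, 2.494]
force: [0.2, 0.4, -4.4]
width: 0.0235
```

Request:
play_rows --steps '[{"gripper":0,"tx":0,"ty":-0.4,"tz":-0.14,"ax":0,"ay":0,"az":0},{"gripper":0,"tx":0,"ty":-0.84,"tz":-0.28,"ax":0,"ay":0,"az":0},{"gripper":0,"tx":0,"ty":-0.84,"tz":-0.28,"ax":0,"ay":0,"az":0},{"gripper":0,"tx":0,"ty":-0.84,"tz":-0.28,"ax":0,"ay":0,"az":0},{"gripper":0,"tx":0,"ty":-0.84,"tz":-0.28,"ax":0,"ay":0,"az":0},{"gripper":0,"tx":0,"ty":-0.84,"tz":-0.28,"ax":0,"ay":0,"az":0},{"gripper":0,"tx":0,"ty":-0.84,"tz":-0.28,"ax":0,"ay":0,"az":0},{"gripper":0,"tx":0,"ty":-0.84,"tz":-0.28,"ax":0,"ay":0,"az":0},{"gripper":0,"tx":0,"ty":-0.84,"tz":-0.28,"ax":0,"ay":0,"az":0},{"gripper":0,"tx":0,"ty":-0.84,"tz":-0.28,"ax":0,"ay":0,"az":0},{"gripper":0,"tx":0,"ty":-0.45,"tz":-0.15,"ax":0,"ay":0,"az":0},{"gripper":0,"tx":0,"ty":0,"tz":0,"ax":0,"ay":0,"az":0},{"gripper":0,"tx":0,"ty":0,"tz":0,"ax":0,"ay":0,"az":0},{"gripper":0,"tx":0,"ty":0,"tz":0,"ax":0,"ay":0,"az":0}]' --newtons 40

```text
t: 9.12
eef_pos: [0.5315, -0.0251, 0.4492]
ee_rot: [-0.136, 1.569, -2.796]
force: [-0.7, 0.2, -2.7]
width: 0.0239
```

```bash
cat > three.py <<'E'
from h import *
import sys
k=sys.argv[1]
s=telemetry.get_state(); print(round(s['t'],2),s['eef_pos'].round(4),toolT(s)[:3,0].round(4),s['force'].round(1),s['moment'].round(2),s['width'])
I={}
for n in("wrist","scene","side"):
    im=optics.grab_frame(n); cv2.imwrite(f"pics/{n}{k}.png",im[:,:,::-1]); I[n]=im[:,:,::-1]
    s=telemetry.get_state(); print(s['eef_pos'].round(4),s['force'].round(1))
a=I["scene"][170:300,260:420]; b=I["side"][150:300,220:370]; c=I["wrist"][150:350,220:420]
cv2.imwrite(f"pics/c{k}.png",np.hstack([cv2.resize(x,(390,400),interpolation=cv2.INTER_NEAREST) for x in (c,b)]))
cv2.imwrite(f"pics/d{k}.png",cv2.resize(a,(640,520),interpolation=cv2.INTER_NEAREST))
E
python3 three.py 8
```

```text
9.12 [ 0.5315 -0.0251  0.4492] [-1.3e-03 -5.0e-04 -1.0e+00] [-0.7  0.2 -2.7] [-0.1   0.07  0.06] 0.023932148561374395
[ 0.5315 -0.0254  0.4493] [ 0.4 -0.1 -3. ]
[ 0.5316 -0.0255  0.4494] [ 0.8 -0.3 -3.1]
[ 0.5316 -0.0256  0.4495] [-0.1 -0.9 -2. ]
```

View pics/c8.png

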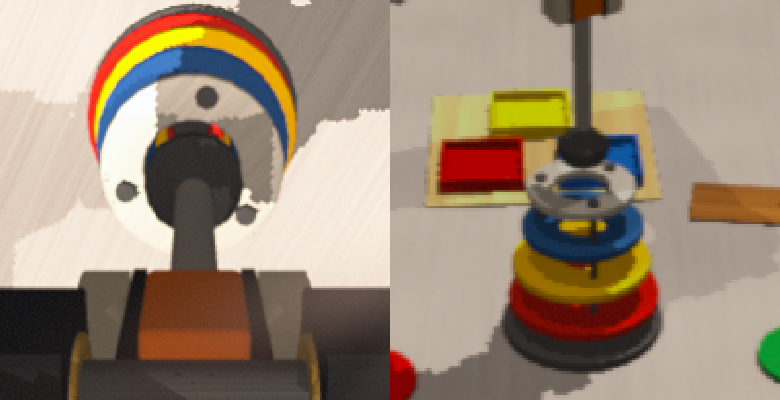

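View pics/d8.png

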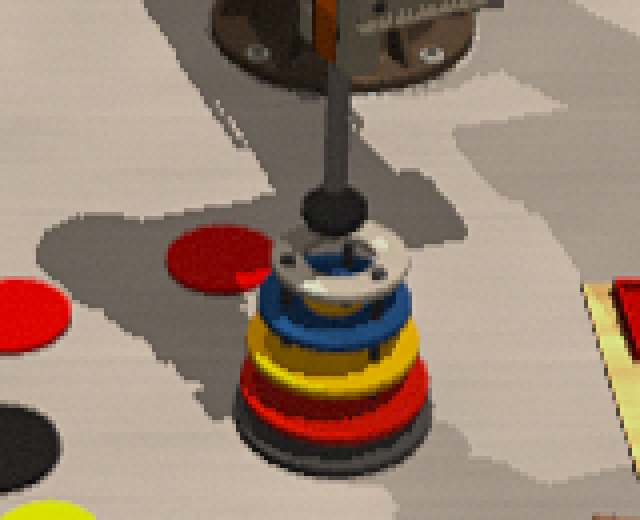

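```bash
python3 - <<'E'
from h import *
s=telemetry.get_state(); T=toolT(s); Ti=np.linalg.inv(T)
im=cv2.imread("pics/wrist8.png")
g=cv2.cvtColor(im,cv2.COLOR_BGR2GRAY); 
sub=im[180:290,260:370]; gg=g[180:290,260:370]
m=((gg<120)&(sub.max(2).astype(int)-sub.min(2)<30)).astype(np.uint8)
n,l,st,ce=cv2.connectedComponentsWithStats(m)
for i in range(1,n):
    if 20<st[i,4]<300: print(st[i],(ce[i]+[260,180]).round(1))
px=[(325.6,198.5),(285.1,245.5),(346.2,257)]
P=np.array([onplane("wrist",u,v,.134,s) for u,v in px])
A=2*(P[1:,:2]-P[0,:2]); b=(P[1:,:2]**2).sum(1)-(P[0,:2]**2).sum(); c=np.linalg.solve(A,b)
print("axis world meas",c,np.linalg.norm(P[:,:2]-c,axis=1)); print("axis in tool meas",Ti@[*c,.134,1])
# scene/side: tool axis at head vs gauge
for n in("scene","side"):
    for p in [(.5313,-.0242,0),(.5313,-.0242,.13),(.5313,-.0242,.165)]: print(n,p,proj(n,p).round(1))
for n in ("scene","side"):
    for q in ("gauge","ring_entry_top","plunger_a_tip"):
        d=finder.pinpoint(q,n); print(n,q,[(x['confidence'].__round__(2),np.round(x['location'][::-1],1)) for x in d][:3])
E
```

```text
[103   0   7  17  43] [366.7 186.2]
[39  6 63 28 79] [330.7 192.9]
[60 13 12 11 94] [325.5 198.3]
[20 61 10  9 75] [284.4 245. ]
[  1 105  34   5 132] [278.1 287.4]
[ 84 105  23   5  81] [353.7 287.3]
axis world meas [ 0.52817676 -0.02353888] [0.03261613 0.03261613 0.03261613]
axis in tool meas [ 0.31553041 -0.00337854  0.00185516  1.        ]
scene (0.5313, -0.0242, 0) [341.3 272.6]
scene (0.5313, -0.0242, 0.13) [342.7 232.8]
scene (0.5313, -0.0242, 0.165) [343.2 221.1]
side (0.5313, -0.0242, 0) [293.9 272.4]
side (0.5313, -0.0242, 0.13) [293.5 219.8]
side (0.5313, -0.0242, 0.165) [293.4 204.6]
scene gauge [(0.97, array([344.7, 275.3]))]
scene ring_entry_top [(0.95, array([345. , 233.8]))]
scene plunger_a_tip [(0.85, array([338.7, 222.8])), (0.35, array([160.9, 284.3]))]
side gauge [(0.88, array([292.9, 271.1])), (0.53, array([290.9, 222. ]))]
side ring_entry_top [(0.69, array([292.4, 218.3])), (0.51, array([411.6, 317.6]))]
side plunger_a_tip [(0.91, array([293.6, 209.6])), (0.69, array([316.3, 339.5]))]
```

```bash
python3 - <<'E'
import cv2,numpy as np
a=cv2.imread("pics/w7.png")[190:380,240:400]; b=cv2.imread("pics/wrist8.png")[190:380,240:400]
cv2.imwrite("pics/cmp.png",np.hstack([cv2.resize(x,None,fx=2.5,fy=3,interpolation=cv2.INTER_CUBIC) for x in (a,b)]))
E
```

```text
(no output)
```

View pics/cmp.png

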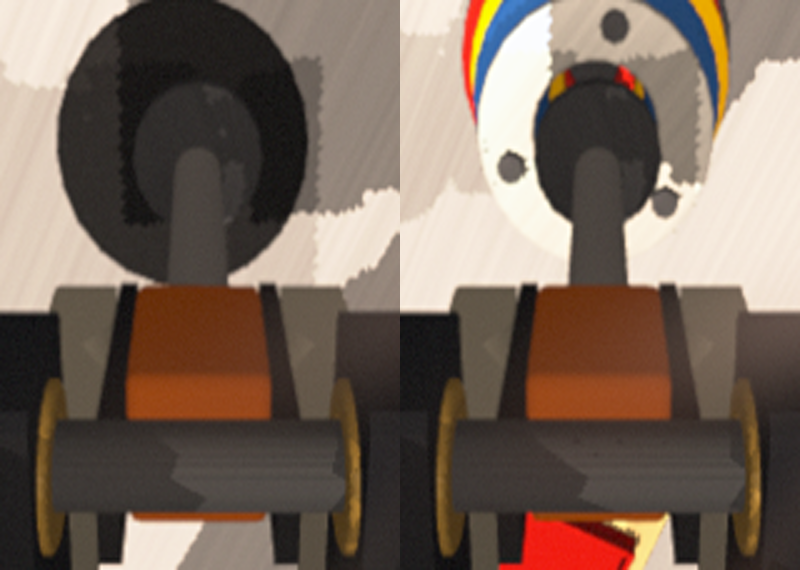

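```bash
python3 - <<'E'
from h import *
s=telemetry.get_state(); T=toolT(s); Ti=np.linalg.inv(T)
p=Ti@np.append(onplane("wrist",318.6,210.7,.13,s),1); print("bore front",p, "centre y",p[1]-.0225)
# grey outer: zoom x 476..714 left/right, top ~? 
for u in (476,714):
    print(Ti@np.append(onplane("wrist",240+(u-400)/2.5,190+150/3,.13,s),1))
for n,box in(("scene",(170,300,290,400)),("side",(180,300,240,350))):
    im=cv2.imread(f"pics/{n}8.png")[box[0]:box[1],box[2]:box[3]]
    cv2.imwrite(f"pics/{n}8z.png",cv2.resize(im,None,fx=6,fy=4.5,interpolation=cv2.INTER_CUBIC))
E
```

```text
bore front [0.31989402 0.01709092 0.00118071 1.        ] centre y -0.0054090751071040125
[ 0.31989502 -0.01009568 -0.04270927  1.        ]
[ 0.31989317 -0.01004585  0.04399596  1.        ]
```

View pics/scene8z.png

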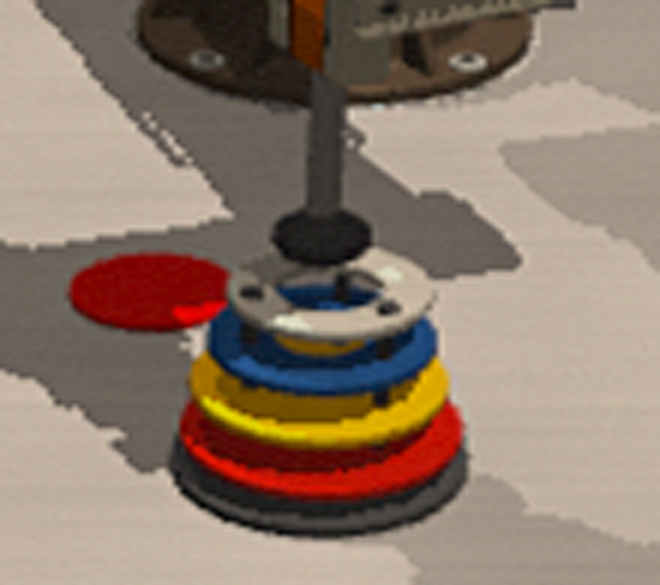

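View pics/side8z.png

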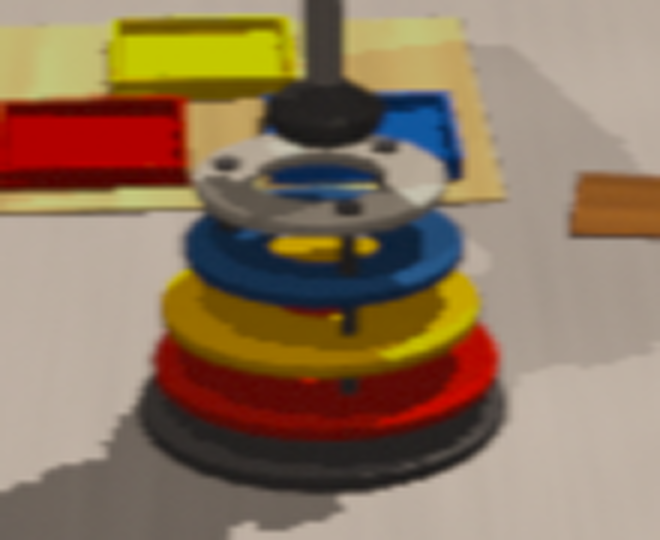

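Request:
play_rows --steps '[{"gripper":0,"tx":0.2,"ty":-0.12,"tz":0,"ax":0,"ay":0,"az":0},{"gripper":0,"tx":0.3,"ty":0,"tz":0,"ax":0,"ay":0,"az":0},{"gripper":0,"tx":0.1,"ty":0,"tz":0,"ax":0,"ay":0,"az":0},{"gripper":0,"tx":0,"ty":0,"tz":0,"ax":0,"ay":0,"az":0},{"gripper":0,"tx":0,"ty":0,"tz":0,"ax":0,"ay":0,"az":0},{"gripper":0,"tx":0,"ty":0,"tz":0,"ax":0,"ay":0,"az":0}]'

```text
t: 10.07
eef_pos: [0.5303, -0.0222, 0.435]
ee_rot: [1.595, 1.571, -1.065]
force: [-0.9, -0.1, -2.6]
width: 0.0236
```

```bash
python3 three.py 9; python3 - <<'E'
import cv2,numpy as np
I=[cv2.resize(cv2.imread(f"pics/{n}9.png")[b[0]:b[1],b[2]:b[3]],(390,480),interpolation=cv2.INTER_CUBIC) for n,b in (("scene",(195,275,310,375)),("side",(180,280,255,336)))]
cv2.imwrite("pics/e9.png",np.hstack(I))
b=cv2.imread("pics/wrist9.png")[190:300,260:380]; cv2.imwrite("pics/f9.png",cv2.resize(b,None,fx=5,fy=5,interpolation=cv2.INTER_CUBIC))
E
```

```text
10.07 [ 0.5303 -0.0222  0.435 ] [ 1.e-04 -1.e-04 -1.e+00] [-0.9 -0.1 -2.6] [-0.03  0.07  0.04] 0.023551920379461477
[ 0.5303 -0.0222  0.4351] [ 0.5 -0.3 -2.2]
[ 0.5303 -0.0222  0.4352] [ 0.6 -0.3 -3.3]
[ 0.5302 -0.0222  0.4352] [ 0.8 -0.4 -2.9]
```

View pics/e9.png

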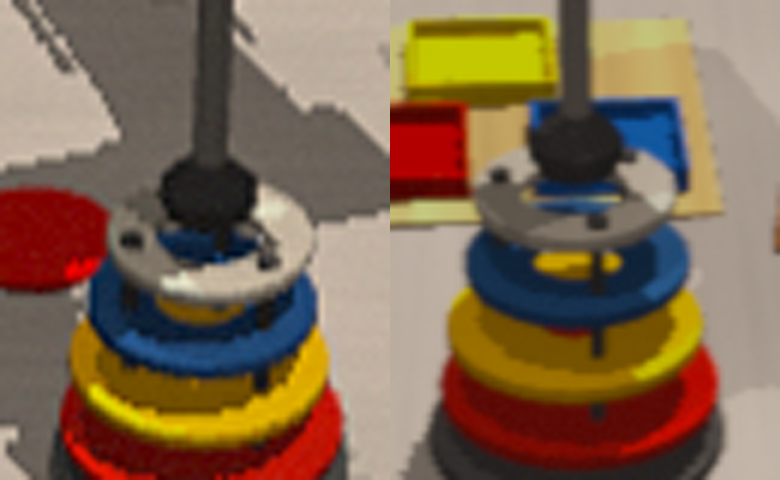

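View pics/f9.png

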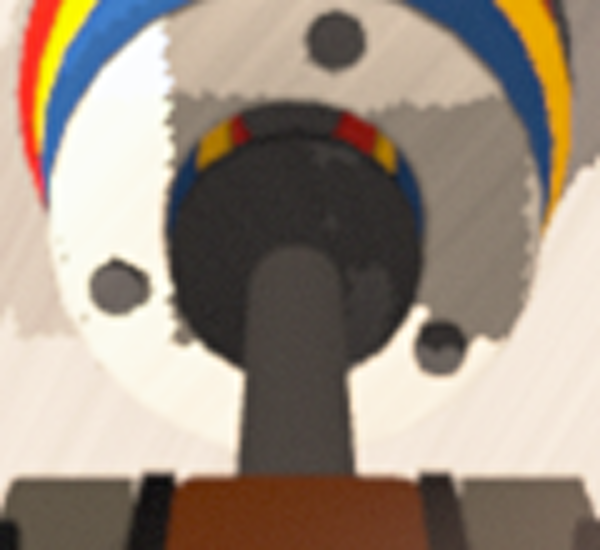

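```bash
python3 - <<'E'
from h import *
s=telemetry.get_state(); T=toolT(s); Ti=np.linalg.inv(T)
px=np.array([(336,41),(120,287),(440,350)])/5+[260,190]
P=np.array([onplane("wrist",u,v,.134,s) for u,v in px])
A=2*(P[1:,:2]-P[0,:2]); b=(P[1:,:2]**2).sum(1)-(P[0,:2]**2).sum(); c=np.linalg.solve(A,b)
print("axis tool meas",(Ti@[*c,.134,1]).round(4))
p=Ti@np.append(onplane("wrist",260+295/5,190+102/5,.13,s),1); print("bore centre y",p[1]-.0225,p)
z=.435-.006+0
# head sides, at depth .285: x 168..422
for u in (168,422): print((Ti@np.append(onplane("wrist",260+u/5,190+240/5,s['eef_pos'][2]-.284,s),1)).round(4))
print((Ti@np.append(onplane("wrist",260+295/5,190+133/5,s['eef_pos'][2]-.288,s),1)).round(4))
E
```

```text
axis tool meas [ 3.012e-01 -6.000e-04  2.500e-03  1.000e+00]
bore centre y -0.0019993691877739153 [0.30515935 0.02050063 0.00152685 1.        ]
[ 0.284   0.0025 -0.0188  1.    ]
[0.284  0.0025 0.0219 1.    ]
[0.288  0.0191 0.0015 1.    ]
```

Request:
play_rows --steps '[{"gripper":0,"tx":0.12,"ty":-0.02,"tz":0,"ax":0,"ay":0,"az":0},{"gripper":0,"tx":0.12,"ty":0,"tz":0,"ax":0,"ay":0,"az":0},{"gripper":0,"tx":0.12,"ty":0,"tz":0,"ax":0,"ay":0,"az":0},{"gripper":0,"tx":0.06,"ty":0,"tz":0,"ax":0,"ay":0,"az":0},{"gripper":0,"tx":0.06,"ty":0,"tz":0,"ax":0,"ay":0,"az":0}]'

```text
t: 10.63
eef_pos: [0.5299, -0.0218, 0.4225]
ee_rot: [-0.136, 1.57, -2.796]
force: [-0.4, -1.0, -3.1]
width: 0.0238
```

Request:
play_rows --steps '[{"gripper":0,"tx":0.04,"ty":0,"tz":0,"ax":0,"ay":0,"az":0},{"gripper":0,"tx":0.04,"ty":0,"tz":0,"ax":0,"ay":0,"az":0}]'

```text
t: 10.8
eef_pos: [0.53, -0.0218, 0.4208]
ee_rot: [0.069, 1.571, -2.591]
force: [0.5, -0.7, -3.4]
width: 0.0237
```

Request:
play_rows --steps '[{"gripper":0,"tx":0.04,"ty":0,"tz":0,"ax":0,"ay":0,"az":0},{"gripper":0,"tx":0.04,"ty":0,"tz":0,"ax":0,"ay":0,"az":0}]'

```text
t: 10.97
eef_pos: [0.5299, -0.0218, 0.4189]
ee_rot: [3.008, 1.571, 0.348]
force: [-0.4, 0.7, -3.5]
width: 0.0238
```

Request:
play_rows --steps '[{"gripper":0,"tx":0.04,"ty":0,"tz":0,"ax":0,"ay":0,"az":0},{"gripper":0,"tx":0.04,"ty":0,"tz":0,"ax":0,"ay":0,"az":0}]'

```text
t: 11.13
eef_pos: [0.5299, -0.0218, 0.4169]
ee_rot: [2.507, 1.571, -0.153]
force: [-0.4, 0.2, -3.1]
width: 0.024
```

Request:
play_rows --steps '[{"gripper":0,"tx":0.04,"ty":0,"tz":0,"ax":0,"ay":0,"az":0},{"gripper":0,"tx":0.04,"ty":0,"tz":0,"ax":0,"ay":0,"az":0},{"gripper":0,"tx":0.04,"ty":0,"tz":0,"ax":0,"ay":0,"az":0}]'

```text
t: 11.38
eef_pos: [0.5299, -0.0218, 0.4138]
ee_rot: [2.828, 1.571, 0.168]
force: [-0.5, -0.5, -3.4]
width: 0.0239
```

Request:
play_rows --steps '[{"gripper":0,"tx":0.04,"ty":0,"tz":0,"ax":0,"ay":0,"az":0},{"gripper":0,"tx":0.04,"ty":0,"tz":0,"ax":0,"ay":0,"az":0},{"gripper":0,"tx":0.04,"ty":0,"tz":0,"ax":0,"ay":0,"az":0}]'

```text
t: 11.63
eef_pos: [0.5299, -0.0218, 0.4108]
ee_rot: [-1.434, 1.571, 2.189]
force: [0.1, 0.1, -1.9]
width: 0.0238
```

Request:
play_rows --steps '[{"gripper":0,"tx":0.04,"ty":0,"tz":0,"ax":0,"ay":0,"az":0},{"gripper":0,"tx":0.04,"ty":0,"tz":0,"ax":0,"ay":0,"az":0},{"gripper":0,"tx":0.04,"ty":0,"tz":0,"ax":0,"ay":0,"az":0}]'

```text
t: 11.88
eef_pos: [0.5299, -0.0218, 0.4078]
ee_rot: [0.345, 1.571, -2.315]
force: [-0.6, -0.2, -2.9]
width: 0.0238
```

Request:
play_rows --steps '[{"gripper":0,"tx":0.04,"ty":0,"tz":0,"ax":0,"ay":0,"az":0},{"gripper":0,"tx":0.04,"ty":0,"tz":0,"ax":0,"ay":0,"az":0},{"gripper":0,"tx":0.04,"ty":0,"tz":0,"ax":0,"ay":0,"az":0}]'

```text
t: 12.13
eef_pos: [0.5299, -0.0218, 0.4048]
ee_rot: [-0.219, 1.571, -2.879]
force: [-0.2, -0.4, -3.5]
width: 0.0238
```

Request:
play_rows --steps '[{"gripper":0,"tx":0.04,"ty":0,"tz":0,"ax":0,"ay":0,"az":0},{"gripper":0,"tx":0.04,"ty":0,"tz":0,"ax":0,"ay":0,"az":0},{"gripper":0,"tx":0.04,"ty":0,"tz":0,"ax":0,"ay":0,"az":0},{"gripper":0,"tx":0.04,"ty":0,"tz":0,"ax":0,"ay":0,"az":0}]'

```text
t: 12.47
eef_pos: [0.5299, -0.0218, 0.4008]
ee_rot: [2.698, 1.571, 0.038]
force: [-0.1, -0.4, -3.5]
width: 0.0238
```

Request:
play_rows --steps '[{"gripper":0,"tx":0.04,"ty":0,"tz":0,"ax":0,"ay":0,"az":0},{"gripper":0,"tx":0.04,"ty":0,"tz":0,"ax":0,"ay":0,"az":0},{"gripper":0,"tx":0.04,"ty":0,"tz":0,"ax":0,"ay":0,"az":0},{"gripper":0,"tx":0.04,"ty":0,"tz":0,"ax":0,"ay":0,"az":0}]'

```text
t: 12.8
eef_pos: [0.5299, -0.0218, 0.3968]
ee_rot: [-0.268, 1.571, -2.928]
force: [-0.2, 0.2, -3.0]
width: 0.024
```

Request:
play_rows --steps '[{"gripper":0,"tx":0.04,"ty":0,"tz":0,"ax":0,"ay":0,"az":0},{"gripper":0,"tx":0.04,"ty":0,"tz":0,"ax":0,"ay":0,"az":0},{"gripper":0,"tx":0.04,"ty":0,"tz":0,"ax":0,"ay":0,"az":0}]'

```text
t: 13.05
eef_pos: [0.5299, -0.0218, 0.3938]
ee_rot: [0.83, 1.571, -1.83]
force: [0.3, 0.1, -2.7]
width: 0.0237
```

Tip is now about 2 mm above the blue ring. I'll go down in 0.5–1 mm steps.

Request:
play_rows --steps '[{"gripper":0,"tx":0.04,"ty":0,"tz":0,"ax":0,"ay":0,"az":0},{"gripper":0,"tx":0.04,"ty":0,"tz":0,"ax":0,"ay":0,"az":0}]'

```text
t: 13.22
eef_pos: [0.5299, -0.0218, 0.3918]
ee_rot: [2.709, 1.571, 0.05]
force: [-0.1, -0.6, -3.8]
width: 0.0237
```

Request:
play_rows --steps '[{"gripper":0,"tx":0.03,"ty":0,"tz":0,"ax":0,"ay":0,"az":0},{"gripper":0,"tx":0,"ty":0,"tz":0,"ax":0,"ay":0,"az":0}]'

```text
t: 13.38
eef_pos: [0.53, -0.0219, 0.3911]
ee_rot: [1.365, 1.571, -1.295]
force: [0.8, -1.0, -3.3]
width: 0.0238
```

Request:
play_rows --steps '[{"gripper":0,"tx":0.03,"ty":0,"tz":0,"ax":0,"ay":0,"az":0},{"gripper":0,"tx":0,"ty":0,"tz":0,"ax":0,"ay":0,"az":0}]'

```text
t: 13.55
eef_pos: [0.53, -0.0219, 0.3906]
ee_rot: [2.113, 1.57, -0.547]
force: [-0.3, -0.4, -2.4]
width: 0.0236
```

Request:
play_rows --steps '[{"gripper":0,"tx":0.03,"ty":0,"tz":0,"ax":0,"ay":0,"az":0},{"gripper":0,"tx":0,"ty":0,"tz":0,"ax":0,"ay":0,"az":0}]'

```text
t: 13.72
eef_pos: [0.5301, -0.022, 0.3899]
ee_rot: [2.162, 1.57, -0.498]
force: [0.7, -1.3, -2.2]
width: 0.0239
```

Request:
play_rows --steps '[{"gripper":0,"tx":0.02,"ty":0,"tz":0,"ax":0,"ay":0,"az":0},{"gripper":0,"tx":0,"ty":0,"tz":0,"ax":0,"ay":0,"az":0}]'

```text
t: 13.88
eef_pos: [0.5301, -0.0219, 0.3894]
ee_rot: [2.503, 1.57, -0.157]
force: [0.9, -2.6, -0.2]
width: 0.0238
```

Request:
play_rows --steps '[{"gripper":0,"tx":0.02,"ty":0,"tz":0,"ax":0,"ay":0,"az":0},{"gripper":0,"tx":0,"ty":0,"tz":0,"ax":0,"ay":0,"az":0}]'

```text
t: 14.05
eef_pos: [0.5301, -0.0219, 0.3889]
ee_rot: [2.58, 1.57, -0.079]
force: [1.4, -2.0, 0.6]
width: 0.0237
```

Request:
play_rows --steps '[{"gripper":0,"tx":0.02,"ty":0,"tz":0,"ax":0,"ay":0,"az":0},{"gripper":0,"tx":0,"ty":0,"tz":0,"ax":0,"ay":0,"az":0}]'

```text
t: 14.22
eef_pos: [0.5301, -0.0218, 0.3883]
ee_rot: [2.73, 1.57, 0.071]
force: [1.2, -1.4, 1.8]
width: 0.0235
```

Request:
play_rows --steps '[{"gripper":0,"tx":0.02,"ty":0,"tz":0,"ax":0,"ay":0,"az":0},{"gripper":0,"tx":0,"ty":0,"tz":0,"ax":0,"ay":0,"az":0}]'

```text
t: 14.38
eef_pos: [0.5301, -0.0218, 0.3881]
ee_rot: [2.646, 1.57, -0.013]
force: [0.4, -1.3, 3.4]
width: 0.0237
```

Request:
play_rows --steps '[{"gripper":0,"tx":0.02,"ty":0,"tz":0,"ax":0,"ay":0,"az":0},{"gripper":0,"tx":0,"ty":0,"tz":0,"ax":0,"ay":0,"az":0}]'

```text
t: 14.55
eef_pos: [0.5301, -0.0218, 0.3879]
ee_rot: [2.59, 1.57, -0.07]
force: [-0.1, -0.7, 6.3]
width: 0.0238
```

Request:
play_rows --steps '[{"gripper":0,"tx":0.02,"ty":0,"tz":0,"ax":0,"ay":0,"az":0},{"gripper":0,"tx":0,"ty":0,"tz":0,"ax":0,"ay":0,"az":0}]'

```text
t: 14.72
eef_pos: [0.5302, -0.0218, 0.3878]
ee_rot: [2.537, 1.569, -0.122]
force: [-0.3, -1.2, 9.4]
width: 0.0234
```

Request:
play_rows --steps '[{"gripper":0,"tx":0,"ty":0,"tz":0,"ax":0,"ay":0,"az":0},{"gripper":0,"tx":0,"ty":0,"tz":0,"ax":0,"ay":0,"az":0},{"gripper":0,"tx":0,"ty":0,"tz":0,"ax":0,"ay":0,"az":0},{"gripper":0,"tx":0,"ty":0,"tz":0,"ax":0,"ay":0,"az":0},{"gripper":0,"tx":0,"ty":0,"tz":0,"ax":0,"ay":0,"az":0},{"gripper":0,"tx":0,"ty":0,"tz":0,"ax":0,"ay":0,"az":0}]'

```text
t: 15.22
eef_pos: [0.5301, -0.0218, 0.3878]
ee_rot: [2.595, 1.569, -0.065]
force: [-0.9, -2.0, 9.4]
width: 0.0237
```

```bash
python3 three.py 10; python3 - <<'E'
import cv2,numpy as np
I=[cv2.resize(cv2.imread(f"pics/{n}10.png")[b[0]:b[1],b[2]:b[3]],(390,480),interpolation=cv2.INTER_CUBIC) for n,b in (("scene",(195,275,310,375)),("side",(180,280,255,336)))]
cv2.imwrite("pics/e10.png",np.hstack(I))
E
```

```text
15.22 [ 0.5301 -0.0218  0.3878] [ 1.5e-03 -1.0e-04 -1.0e+00] [-0.9 -2.   9.4] [-0.67  0.41 -0.03] 0.023670022535168995
[ 0.5301 -0.0218  0.3878] [-0.4 -0.8  8. ]
[ 0.5301 -0.0218  0.3878] [-1.  -1.4  8.6]
[ 0.5301 -0.0218  0.3878] [-0.2 -1.2  9.1]
```

View pics/e10.png

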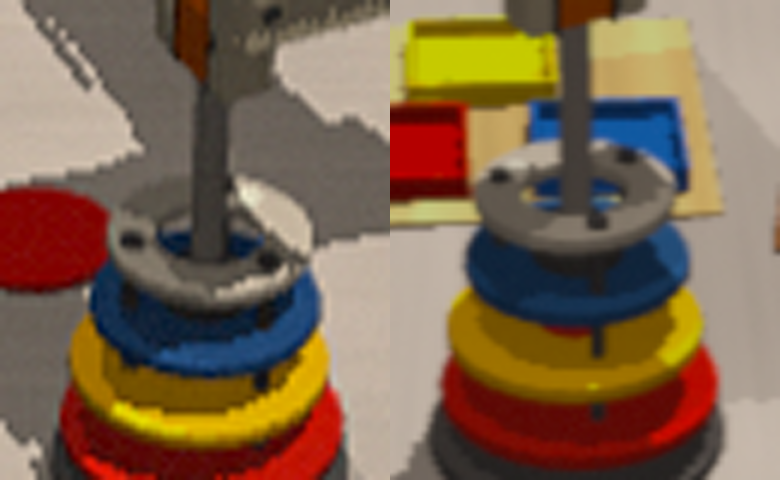

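View pics/wrist10.png

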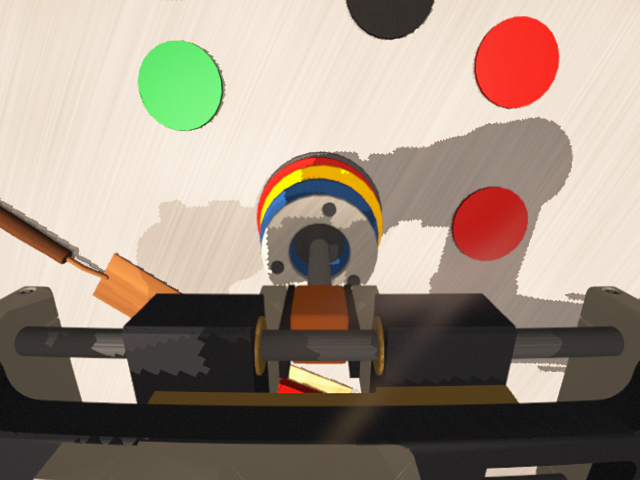

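Request:
play_rows --steps '[{"gripper":0,"tx":-0.1,"ty":0,"tz":0,"ax":0,"ay":0,"az":0},{"gripper":0,"tx":-0.15,"ty":0,"tz":0,"ax":0,"ay":0,"az":0},{"gripper":0,"tx":-0.15,"ty":0,"tz":0,"ax":0,"ay":0,"az":0},{"gripper":0,"tx":-0.15,"ty":0,"tz":0,"ax":0,"ay":0,"az":0},{"gripper":0,"tx":-0.2,"ty":0,"tz":0,"ax":0,"ay":0,"az":0},{"gripper":0,"tx":-0.2,"ty":0,"tz":0,"ax":0,"ay":0,"az":0}]'

```text
t: 15.87
eef_pos: [0.5298, -0.0218, 0.4106]
ee_rot: [-0.504, 1.57, 3.119]
force: [0.3, -0.6, -1.8]
width: 0.0237
```

Request:
play_rows --steps '[{"gripper":0,"tx":-0.2,"ty":0,"tz":0,"ax":0,"ay":0,"az":0},{"gripper":0,"tx":-0.2,"ty":0,"tz":0,"ax":0,"ay":0,"az":0},{"gripper":0,"tx":-0.3,"ty":0,"tz":0,"ax":0,"ay":0,"az":0},{"gripper":0,"tx":-0.3,"ty":0,"tz":0,"ax":0,"ay":0,"az":0},{"gripper":0,"tx":-0.3,"ty":0,"tz":0,"ax":0,"ay":0,"az":0},{"gripper":0,"tx":-0.3,"ty":0,"tz":0,"ax":0,"ay":0,"az":0},{"gripper":0,"tx":-0.3,"ty":0,"tz":0,"ax":0,"ay":0,"az":0},{"gripper":0,"tx":0,"ty":0,"tz":0,"ax":0,"ay":0,"az":0}]'

```text
t: 16.53
eef_pos: [0.5303, -0.0218, 0.46]
ee_rot: [2.76, 1.568, 0.1]
force: [-0.0, 0.0, -3.7]
width: 0.0239
```

Clear of the gauge (tip ≈ 0.166). Moving over to the blue tray.

Request:
play_rows --steps '[{"gripper":0,"tx":0,"ty":-0.37,"tz":-0.22,"ax":0,"ay":0,"az":0},{"gripper":0,"tx":0,"ty":-0.74,"tz":-0.445,"ax":0,"ay":0,"az":0},{"gripper":0,"tx":0,"ty":-0.74,"tz":-0.445,"ax":0,"ay":0,"az":0},{"gripper":0,"tx":0,"ty":-0.74,"tz":-0.445,"ax":0,"ay":0,"az":0},{"gripper":0,"tx":0,"ty":-0.74,"tz":-0.445,"ax":0,"ay":0,"az":0},{"gripper":0,"tx":0,"ty":-0.74,"tz":-0.445,"ax":0,"ay":0,"az":0},{"gripper":0,"tx":0,"ty":-0.74,"tz":-0.445,"ax":0,"ay":0,"az":0},{"gripper":0,"tx":0,"ty":-0.74,"tz":-0.445,"ax":0,"ay":0,"az":0},{"gripper":0,"tx":0,"ty":-0.74,"tz":-0.445,"ax":0,"ay":0,"az":0},{"gripper":0,"tx":0,"ty":-0.74,"tz":-0.445,"ax":0,"ay":0,"az":0},{"gripper":0,"tx":0,"ty":-0.74,"tz":-0.445,"ax":0,"ay":0,"az":0},{"gripper":0,"tx":0,"ty":-0.74,"tz":-0.445,"ax":0,"ay":0,"az":0},{"gripper":0,"tx":0,"ty":-0.37,"tz":-0.22,"ax":0,"ay":0,"az":0},{"gripper":0,"tx":0,"ty":0,"tz":0,"ax":0,"ay":0,"az":0},{"gripper":0,"tx":0,"ty":0,"tz":0,"ax":0,"ay":0,"az":0},{"gripper":0,"tx":0,"ty":0,"tz":0,"ax":0,"ay":0,"az":0}]'

```text
t: 17.87
eef_pos: [0.5451, 0.2364, 0.4576]
ee_rot: [0.265, 1.57, -2.395]
force: [0.1, 0.7, -2.3]
width: 0.0239
```

```bash
python3 look.py w11 tray_blue tray_yellow tray_red; python3 - <<'E'
from h import *
for n in ("scene","side"):
    im=optics.grab_frame(n); cv2.imwrite(f"pics/{n}11.png",im[:,:,::-1])
    for d in finder.pinpoint("tray_blue",n):
        r,c=d['location']; print(n,d['confidence'],(c,r),onplane(n,c,r,.004))
a=cv2.imread("pics/scene11.png")[170:300,380:520]; b=cv2.imread("pics/side11.png")[150:260,230:360]
cv2.imwrite("pics/e11.png",np.hstack([cv2.resize(x,(395,400)) for x in (a,b)]))
E
```

```text
17.8667 [0.54508965 0.23638025 0.45760982] [ 0.26494271  1.5699262  -2.39495339] [ 0.07159498  0.69909285 -2.30518506]
[[-6.000e-04  4.633e-01 -8.862e-01  5.451e-01]
 [-6.000e-04 -8.862e-01 -4.633e-01  2.364e-01]
 [-1.000e+00  2.000e-04  8.000e-04  4.576e-01]
 [ 0.000e+00  0.000e+00  0.000e+00  1.000e+00]]
tray_blue 0.96 (318.3, 196.1) [0.5479 0.2292 0.004 ]
tray_yellow 0.83 (331.8, 280.8) [0.4778 0.3238 0.004 ]
tray_red 0.95 (396.5, 229.9) [0.4369 0.2212 0.004 ]
scene 0.8 (438.1, 275.0) [0.5422451  0.23015852 0.004     ]
scene 0.5 (432.1, 250.8) [0.43815188 0.23275599 0.004     ]
side 0.74 (299.3, 213.3) [0.54632222 0.22642924 0.004     ]
```

View pics/w11.png

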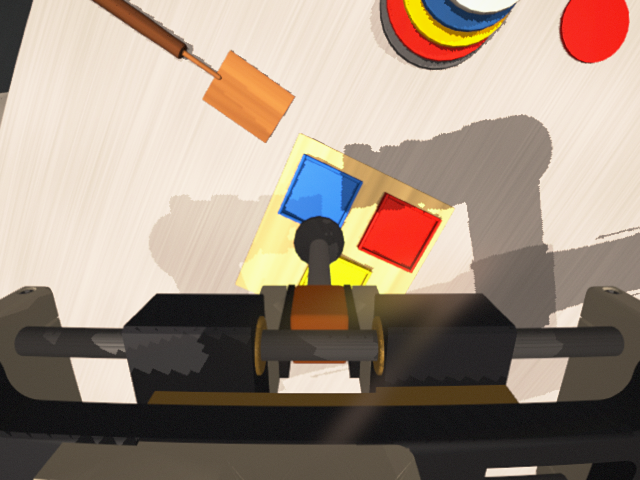

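View pics/e11.png

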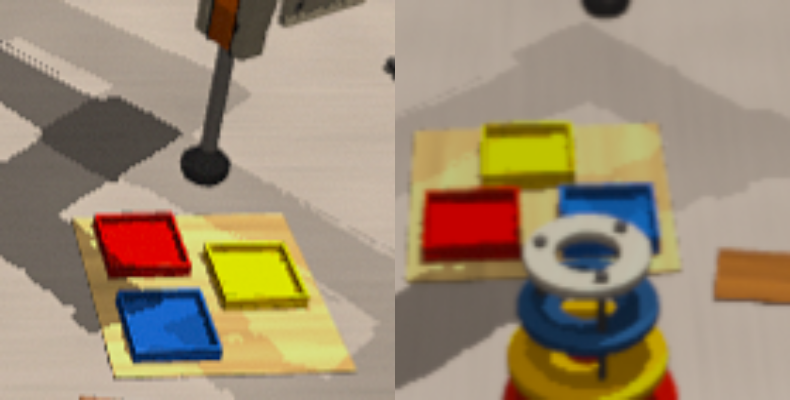

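Request:
play_rows --steps '[{"gripper":0,"tx":0.2,"ty":0.16,"tz":0.04,"ax":0,"ay":0,"az":0},{"gripper":0,"tx":0.6,"ty":0.16,"tz":0.04,"ax":0,"ay":0,"az":0},{"gripper":0,"tx":0.8,"ty":0,"tz":0,"ax":0,"ay":0,"az":0},{"gripper":0,"tx":0.8,"ty":0,"tz":0,"ax":0,"ay":0,"az":0},{"gripper":0,"tx":0.8,"ty":0,"tz":0,"ax":0,"ay":0,"az":0},{"gripper":0,"tx":0.8,"ty":0,"tz":0,"ax":0,"ay":0,"az":0},{"gripper":0,"tx":0.6,"ty":0,"tz":0,"ax":0,"ay":0,"az":0},{"gripper":0,"tx":0.3,"ty":0,"tz":0,"ax":0,"ay":0,"az":0},{"gripper":0,"tx":0,"ty":0,"tz":0,"ax":0,"ay":0,"az":0},{"gripper":0,"tx":0,"ty":0,"tz":0,"ax":0,"ay":0,"az":0},{"gripper":0,"tx":0,"ty":0,"tz":0,"ax":0,"ay":0,"az":0}]'

```text
t: 19.18
eef_pos: [0.5477, 0.2289, 0.3366]
ee_rot: [-3.135, 1.569, 0.489]
force: [-0.6, 0.3, -3.0]
width: 0.0241
```

```bash
cat > p.py <<'E'
from h import *
import sys
k=sys.argv[1]
for n in ("wrist","scene","side"):
    im=optics.grab_frame(n); cv2.imwrite(f"pics/{n}{k}.png",im[:,:,::-1])
a=cv2.imread(f"pics/scene{k}.png")[220:310,390:490]; b=cv2.imread(f"pics/side{k}.png")[150:240,250:350]
cv2.imwrite(f"pics/e{k}.png",np.hstack([cv2.resize(x,(395,360),interpolation=cv2.INTER_CUBIC) for x in (a,b)]))
s=telemetry.get_state(); print(s['t'],s['eef_pos'].round(4),s['force'].round(1))
E
python3 p.py 12
```

```text
19.3333 [0.5474 0.2289 0.3365] [-0.  -0.6 -3. ]
```

View pics/e12.png

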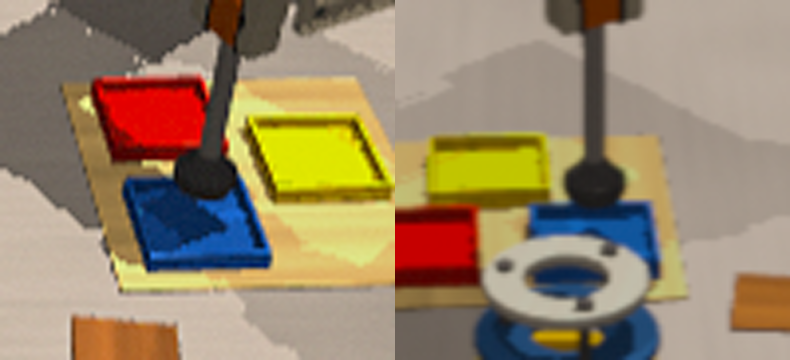

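View pics/wrist12.png

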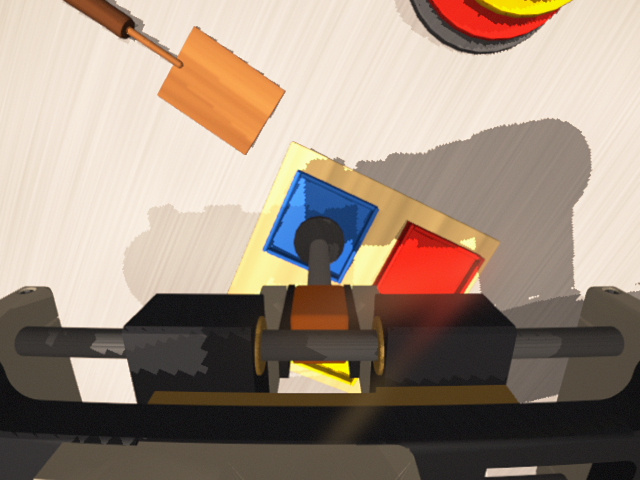

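Request:
play_rows --steps '[{"gripper":0,"tx":0.3,"ty":0,"tz":0,"ax":0,"ay":0,"az":0},{"gripper":0,"tx":0.3,"ty":0,"tz":0,"ax":0,"ay":0,"az":0},{"gripper":0,"tx":0.3,"ty":0,"tz":0,"ax":0,"ay":0,"az":0},{"gripper":0,"tx":0.2,"ty":0,"tz":0,"ax":0,"ay":0,"az":0},{"gripper":0,"tx":0.06,"ty":0,"tz":0,"ax":0,"ay":0,"az":0},{"gripper":0,"tx":0,"ty":0,"tz":0,"ax":0,"ay":0,"az":0},{"gripper":0,"tx":0,"ty":0,"tz":0,"ax":0,"ay":0,"az":0}]'

```text
t: 19.92
eef_pos: [0.5473, 0.2288, 0.3063]
ee_rot: [0.757, 1.57, -1.902]
force: [1.1, 0.6, -2.9]
width: 0.0239
```

Request:
play_rows --steps '[{"gripper":0,"tx":0.04,"ty":0,"tz":0,"ax":0,"ay":0,"az":0},{"gripper":0,"tx":0.04,"ty":0,"tz":0,"ax":0,"ay":0,"az":0},{"gripper":0,"tx":0,"ty":0,"tz":0,"ax":0,"ay":0,"az":0}]'

```text
t: 20.17
eef_pos: [0.5472, 0.2287, 0.3045]
ee_rot: [-2.777, 1.571, 0.847]
force: [0.1, -0.5, -3.6]
width: 0.0236
```

Request:
play_rows --steps '[{"gripper":0,"tx":0.04,"ty":0,"tz":0,"ax":0,"ay":0,"az":0},{"gripper":0,"tx":0,"ty":0,"tz":0,"ax":0,"ay":0,"az":0}]'

```text
t: 20.33
eef_pos: [0.5472, 0.2287, 0.3034]
ee_rot: [-1.35, 1.571, 2.273]
force: [0.3, 0.2, -2.8]
width: 0.0239
```

Request:
play_rows --steps '[{"gripper":0,"tx":0.04,"ty":0,"tz":0,"ax":0,"ay":0,"az":0},{"gripper":0,"tx":0,"ty":0,"tz":0,"ax":0,"ay":0,"az":0}]'

```text
t: 20.5
eef_pos: [0.5472, 0.2287, 0.3023]
ee_rot: [-0.351, 1.571, -3.011]
force: [-0.1, -0.6, -2.7]
width: 0.0236
```

Request:
play_rows --steps '[{"gripper":0,"tx":0.03,"ty":0,"tz":0,"ax":0,"ay":0,"az":0},{"gripper":0,"tx":0,"ty":0,"tz":0,"ax":0,"ay":0,"az":0}]'

```text
t: 20.67
eef_pos: [0.5473, 0.2288, 0.3019]
ee_rot: [2.863, 1.57, 0.203]
force: [-0.0, -0.9, -0.9]
width: 0.0234
```

Request:
play_rows --steps '[{"gripper":0,"tx":0.02,"ty":0,"tz":0,"ax":0,"ay":0,"az":0},{"gripper":0,"tx":0,"ty":0,"tz":0,"ax":0,"ay":0,"az":0}]'

```text
t: 20.83
eef_pos: [0.5473, 0.2287, 0.3018]
ee_rot: [2.882, 1.57, 0.222]
force: [-0.7, -0.7, 4.3]
width: 0.024
```

Request:
play_rows --steps '[{"gripper":0,"tx":-0.015,"ty":0,"tz":0,"ax":0,"ay":0,"az":0},{"gripper":0,"tx":0,"ty":0,"tz":0,"ax":0,"ay":0,"az":0},{"gripper":0.3,"tx":0,"ty":0,"tz":0,"ax":0,"ay":0,"az":0},{"gripper":0.4,"tx":0,"ty":0,"tz":0,"ax":0,"ay":0,"az":0},{"gripper":0.7,"tx":0,"ty":0,"tz":0,"ax":0,"ay":0,"az":0},{"gripper":0.7,"tx":0,"ty":0,"tz":0,"ax":0,"ay":0,"az":0},{"gripper":0.7,"tx":0,"ty":0,"tz":0,"ax":0,"ay":0,"az":0},{"gripper":0.7,"tx":0,"ty":0,"tz":0,"ax":0,"ay":0,"az":0},{"gripper":0.7,"tx":0,"ty":0,"tz":0,"ax":0,"ay":0,"az":0},{"gripper":0.7,"tx":0,"ty":0,"tz":0,"ax":0,"ay":0,"az":0}]'

```text
t: 21.67
eef_pos: [0.5472, 0.2287, 0.3015]
ee_rot: [-0.841, 1.571, 2.783]
force: [-0.4, -0.2, -1.3]
width: 0.0604
```

```bash
python3 p.py 13
```

```text
21.8167 [0.5472 0.2287 0.3015] [ 0.4 -0.2  0.4]
```

View pics/wrist13.png

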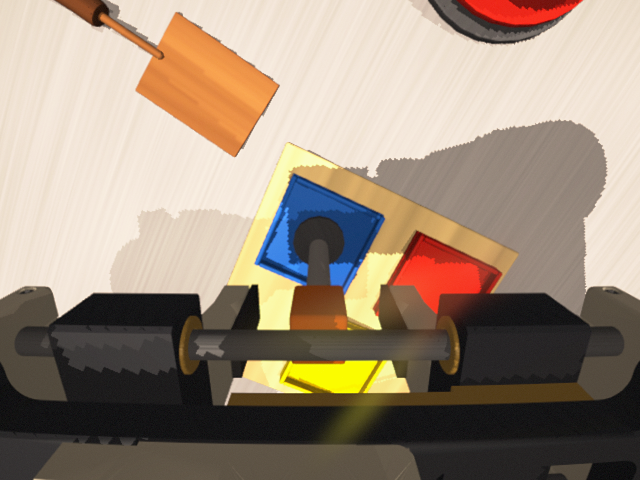

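View pics/e13.png

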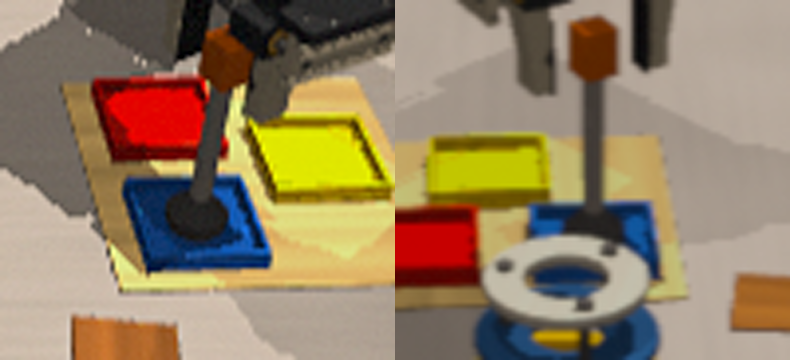

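The plunger stands centred in the blue tray with the grip free between the open fingers. Next I retreat straight up.

Request:
play_rows --steps '[{"gripper":0.7,"tx":-0.2,"ty":0,"tz":0,"ax":0,"ay":0,"az":0},{"gripper":0.7,"tx":-0.5,"ty":0,"tz":0,"ax":0,"ay":0,"az":0},{"gripper":0.7,"tx":-0.8,"ty":0,"tz":0,"ax":0,"ay":0,"az":0},{"gripper":0.7,"tx":-0.8,"ty":0,"tz":0,"ax":0,"ay":0,"az":0},{"gripper":0.7,"tx":-0.8,"ty":0,"tz":0,"ax":0,"ay":0,"az":0},{"gripper":0.7,"tx":-0.5,"ty":0,"tz":0,"ax":0,"ay":0,"az":0},{"gripper":0.7,"tx":-0.2,"ty":0,"tz":0,"ax":0,"ay":0,"az":0},{"gripper":0.7,"tx":0,"ty":0,"tz":0,"ax":0,"ay":0,"az":0},{"gripper":0.7,"tx":0,"ty":0,"tz":0,"ax":0,"ay":0,"az":0},{"gripper":0.7,"tx":0,"ty":0,"tz":0,"ax":0,"ay":0,"az":0}]'

```text
t: 22.65
eef_pos: [0.5469, 0.2285, 0.3954]
ee_rot: [0.03, 1.569, -2.63]
force: [0.4, -0.2, 0.6]
width: 0.0614
```

```bash
python3 p.py 14
```

```text
22.8 [0.5471 0.2287 0.3955] [ 0.9 -0.7 -0.3]
```

View pics/e14.png

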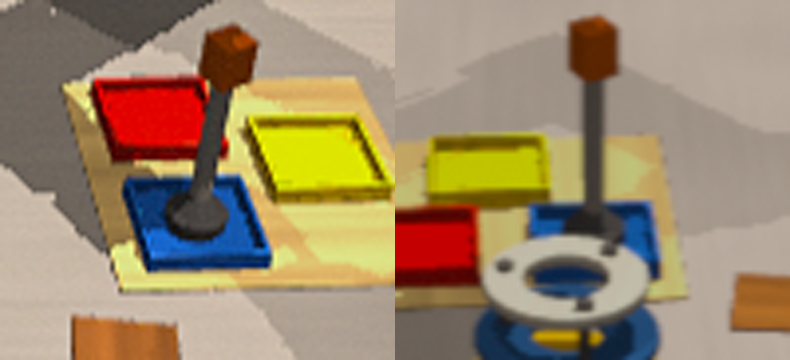

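View pics/scene14.png

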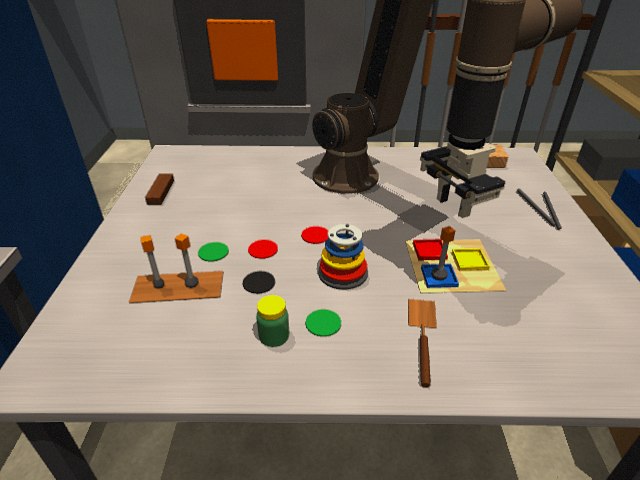

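```bash
python3 -c "
from station import job_done
print(job_done())"
```

```text
the job is handed in; nothing more can be done
None
```

I handed the job in at about 22.8 s: the plunger from the black pad stands upright and released in the blue tray. No verdict was reported.

- **Gauging:** I gripped it at 40 N with the jaws turned about 27° to match the grip. It went through the grey ring with no drag I could feel. The blue ring stopped it dead with the tip about 4 mm in, bearing about 12 N for more than 0.5 s. That is well under the 40 N limit and above the 7 N that a passing ring can drag. The head measured about 41 mm in the wrist picture, which agrees with blue.
- **Placing:** I drew it out, lowered it onto the blue tray's floor until I felt about 7 N, eased off, opened the fingers and backed straight up.
- **Last checks:** In the last scene and side pictures the plunger stands upright near the middle of the blue tray. The gripper is clear at TCP height 0.395 m and the force reads about zero. The two other plungers, the jar and the paddle appear where they were; I checked that by eye and did not measure it.
- **What disagreed:** The wrist camera came out 2 to 4 mm off from the scene and side cameras over the gauge. I averaged the estimates and looked again just above the grey ring, where they agreed to within about 2 mm. Camera estimates of the tray's centre spread by about 5 mm.

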